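# Lock a framed panel in the edge clamp

## Task

Fix the small framed panel in the edge clamp: turn the red knob to free the carriage, slide the carriage so that its spring pad gently pushes the panel fully home and square against the fence, and, with the pad pressed in about half-way, lock the knob again and let go. Leave the other things on the table where they are.

Things in the scene. Friction and masses are not known exactly. Their poses are not given: they have to be found in the camera images.
- jig: The edge clamp, fixed to the table: a grey base board 390 x 160 x 12 mm. Origin on the table surface; x points along the rail towards the fence, z up. The board runs from x=-205 to +185 mm, y=+-80 mm. The steel rail (34 mm wide, with two upright fins, up to z=31 mm) runs from x=-200 to 0; the aluminium fence stands across the far end with its face at x=160 mm and its top at z=62 mm. Two cork battens at y=+-46 mm (top z=32 mm, x=-40 to 160) carry the panel.
- fence_face (a point): Middle of the fence's face that the panel has to lie against (43 mm above the table); x points along the rail, into the fence.
- carriage (a joint): Position of the sliding carriage along the rail, in m, 0 to 0.15, growing towards the fence. The carriage is an aluminium block 50 mm long (along the rail), 56 mm wide, its top 60 mm above the table; its centre (on the knob's axis) lies at jig x = -160 mm + joint, y = 0. When the knob is free it slides with about 1 to 2 N of friction; when it is locked it must not be forced.
- knob (a joint): Angle of the red clamp knob on the carriage, in rad, 0 to 1.5, growing clockwise seen from above. 0: bar along the rail; 1.5 (stop): bar across it. Below 0.5 the carriage is free, from 0.7 the clamp grips, from 1.1 it is locked, at 1.3 to 1.5 it holds about 20 N. Turning takes 0.1 to 0.3 N m; it stays where it is left, but short of 1.2 may spring back by up to 0.1.
- knob_grip (a point): On the knob's axis, 90 mm above the table, at the height to grip the knob's red bar. The bar is 46 mm long, 14 mm thick and 26 mm high (its underside 74 mm, its top 100 mm above the table, 14 mm clear of the carriage around a stem 12 mm across). x points along the bar, z up. The knob can be gripped across the bar from above, and while so held both turned and used to move the carriage along the rail.
- pad (a joint): How far the spring pad is pressed into the carriage, in m: 0 out, 0.014 fully in; half-way is 0.007. The spring pushes with 0.7 N per mm, so that it pushes a carriage that is free and not held back until the pad is nearly out: hold the carriage while locking the knob.
- pad_face (a point): Middle of the black rubber face (40 mm wide, 18 mm high) of the spring pad, which sits on a brass stem at the carriage's fence side, 43 mm above the table; with the pad out it lies 55 mm from the knob's axis along the rail. x points towards the fence.
- panel_center (a point): Centre of the framed panel (aluminium frame, dark blue and brown picture): 150 mm along x (along the rail), 120 mm along y, 22 mm thick, 0.25 to 0.4 kg, lying loose on the battens, its centre 43 mm above the table. It starts short of the fence and slightly askew. When it is home its centre lies 75 mm from the fence's face.
- tape_roll: Roll of tan tape lying flat, 90 mm across, 18 mm high, beside the clamp; origin at the centre of its underside. Leave alone.
- brush: Brush, 170 mm long, lying beside the clamp on the robot's side. Leave alone.
- wedge: Wooden block 90 x 30 x 22 mm lying beside the clamp; origin at the centre of its underside. Leave alone.
- spatula: Spatula, 190 mm long, lying to the right of the clamp. Leave alone.
- spray_bottle: Blue bottle, 68 mm across, 170 mm high, standing to the left. Leave alone.
- varnish_jar: Amber glass jar, 64 mm across, 75 mm high, standing to the right. Leave alone.
- lead_weight: Dark steel weight, 52 mm across, 35 mm high, standing to the right. Leave alone.
Things that resemble listed ones, but are neither listed nor needed, are in the scene too. Of the things that look like the part that bears panel_center, the middle-sized one is meant.

How it is judged:
By the outcome, as a careful person would: the job done as asked, in the order asked, and still so for the second after the job is handed in, with the robot touching nothing.
It also fails if it takes over 45 s, if anything falls off the work surface, if the arm or the gripper's body presses on something with over 40 N, if the wrist force passes 120 N, or if a joint passes its speed limit or range.

## Robot

A 6-joint arm with a two-finger parallel gripper is mounted at the origin on the work surface. World frame = base frame: x ahead of the robot, y to its left, z up, the work surface at z = 0. Lengths are in mm, angles in degrees, forces in N, time in s.
With the tool pointing down it reaches from about 300 to 850 mm from the base axis. Payload 4.2 kg.
Tool frame: the origin (TCP) lies midway between the tips of the shut fingers; the grasp point (between the pads) lies 19 mm behind it; y points along the fingers, z is the direction in which the jaws open and shut, and the axes are right-handed (so a half turn about y gives the same grasp; the last joint's range is limited). The gripper opens to 91 mm and grips with 3 to 60 N. Pads are 32 mm wide; open, the fingers measure 118 mm over their backs; the gripper's body (76 mm by 178 mm) begins 60 mm behind the grasp point.
Start: joints at [63.484, 18.312, 89.639, -0, 72.044, -1.146], TCP at [246.375, 519.56, 213.976] pointing down, gripper open.
Joint ranges: [-177.97, 177.97], [-48.28, 115.42], [12.27, 149.76], [-77.06, 257.06], [2.81, 150.46], [-146.56, 146.56]. Speed limits (degrees/s): [147.25, 147.25, 180, 180, 180, 180].

## Interface

Orientations are given as [roll, pitch, yaw] about the fixed x, y, z axes, in that order (R = Rz(yaw) Ry(pitch) Rx(roll)).
In Python, from workcell import env gives the robot as it stands.
- The arm moves only by the shell command python3 -m handwheel 'ROWS' [FORCE]. ROWS is JSON, a list of rows, each a list of 3 entries, a list of its own where there are three numbers: the opening, from 0 (shut) to 1 (fully open), then the shift along the tool's x, y, z in mm, then the turn, a rotation vector about the tool's x, y, z in degrees. A call has exactly 10 rows; each row shifts and turns the commanded pose from where the row before left it, along the tool's axes as they then stand; what a row does not reach is not made up. A row lasts 1/12 s, in which the tool goes at most 41.7 mm and 7.16 degrees, less where a joint would pass 70% of its speed; a pose out of reach is approached as far as the arm can. A call is refused whole if a number of a shift passes 41.7 or a number of a turn 7.16, either way. A call with a gripper value outside its range is refused whole. The fingers move at their own pace and stop on an object; FORCE is the grip in N (left out, the last holds). Time passes only in rows, so rows that do not move let the fingers close, or fill a call up. It gives the time, the measured TCP pose, the force and the opening at its end, in the units of the state.
- env.state(): the state, without advancing time (a new reading comes with each control period).
- env.grab_frame(name): name is "side" or "top"; returns the picture (400x640x3 uint8, red, green, blue); there is no depth.
- env.camera_info(name): a dict with "fx", "fy", "cx", "cy" (pixels), "camera_from_world" (4x4, takes a point from world to camera coordinates). Camera axes: x right, y down, z forward; pixel columns grow to the right and rows downward; lengths in mm; the calibration is good to about 2 mm. A picture is of the moment at which its call begins. camera_info takes no time and is no camera call.
- env.job_done(): hands the job in, once; it reports no verdict.
Trained networks look in the newest picture that a camera, given by its name, has taken for a name from the list of things; names that differ only in an ending like _2 or _b are one class to them, and where a whole thing is asked for, a point or a joint stands for the part that bears it (a point fixed in the world has none). Each returns a list of dicts, best first, with "p" (0 to 1); they miss things now and then, are a little off and sometimes report something else, mostly with a low value. They report only what shows in the picture. A call takes as long as a camera call. They do not tell look-alikes from the thing itself.
- env.masks_of(camera, label): "region" (400x640 bool, what is visible of it) and "location" ([column, row] in pixels, amid what is visible of it).
The state is a dict: "time_s": time; "qpos": joint angles; "qvel": joint speeds; "effort": joint torques, N m; "ee_pos": TCP position; "ee_rot": TCP orientation; "force": force on the tool from outside, world axes, zero at the start; "torque": the same for the moment, N m; "gripper_width": finger opening in mm.
Only numpy, scipy, OpenCV 4.12 (cv2) and the standard library are available. Lean on these libraries where they do the work, as an engineer would, in place of code of your own. Each camera call takes 0.05 s, during which the arm holds its last target.

## Working session

There is one attempt and no reset: what is moved stays moved. The work goes in short steps, Python scripts to look and compute and a shell command to move; the robot and the scene stay as the last step left them, time stands still between calls to the robot, and variables do not carry over. Pictures are saved under pics/ and viewed, and the job is handed in when it is done.

```bash
mkdir -p pics; ls; python3 - <<'E'
from workcell import env
import cv2
s=env.state();print(s)
for n in("side","top"):
    f=env.grab_frame(n);cv2.imwrite(f"pics/{n}0.png",cv2.cvtColor(f,cv2.COLOR_RGB2BGR));print(env.camera_info(n))
E
```

```text
pics
{'time_s': 0.0, 'qpos': array([ 6.34847301e+01,  1.83512877e+01,  8.97079683e+01, -1.50348952e-03,
        7.20430316e+01, -1.14626057e+00]), 'qvel': array([0.04191816, 0.03084598, 0.07340273, 0.00073407, 0.0798337 ,
       0.04254081]), 'effort': array([-1.50074419e-05, -4.12477076e+01, -2.31968808e+01,  7.27559673e-02,
        4.58570290e-02, -1.32839345e-04]), 'ee_pos': array([246.13649467, 519.08491088, 213.11323849]), 'ee_rot': array([-9.01022957e+01,  6.17093495e-04, -2.53685451e+01]), 'force': array([ 0.25556545, -0.40566835, -1.11269452]), 'torque': array([ 0.01094436, -0.00314641, -0.00387263]), 'gripper_width': 91.12545469557614}
{'fx': 444.09034662847745, 'fy': 444.09034662847745, 'cx': 320.09039700470186, 'cy': 206.22486123722743, 'camera_from_world': array([[ 9.97327042e-01, -7.21859751e-02, -1.13117716e-02,
        -5.01315809e+02],
       [-6.01274708e-02, -7.22854604e-01, -6.88379189e-01,
         7.09180438e+01],
       [ 4.15145568e-02,  6.87219329e-01, -7.25262804e-01,
         1.29184924e+03],
       [ 0.00000000e+00,  0.00000000e+00,  0.00000000e+00,
         1.00000000e+00]])}
{'fx': 512.9031725738868, 'fy': 512.9031725738868, 'cx': 320.0220400606975, 'cy': 200.2560544471073, 'camera_from_world': array([[-2.35957905e-02, -9.99678474e-01, -9.28375533e-03,
         1.72509425e+01],
       [-9.97934558e-01,  2.41075943e-02, -5.95436120e-02,
         5.01281466e+02],
       [ 5.97482762e-02,  7.85960168e-03, -9.98182533e-01,
         1.75743609e+03],
       [ 0.00000000e+00,  0.00000000e+00,  0.00000000e+00,
         1.00000000e+00]])}
```

View pics/side0.png

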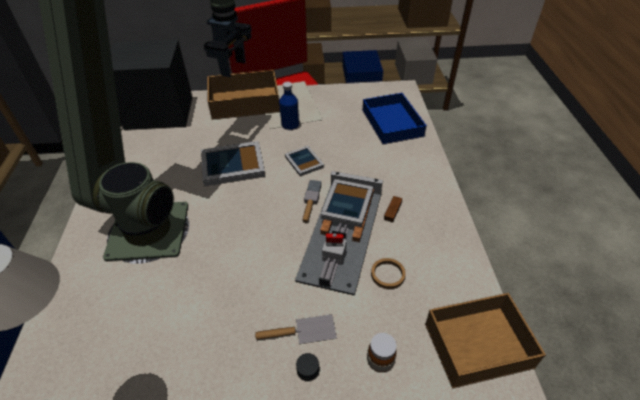

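View pics/top0.png

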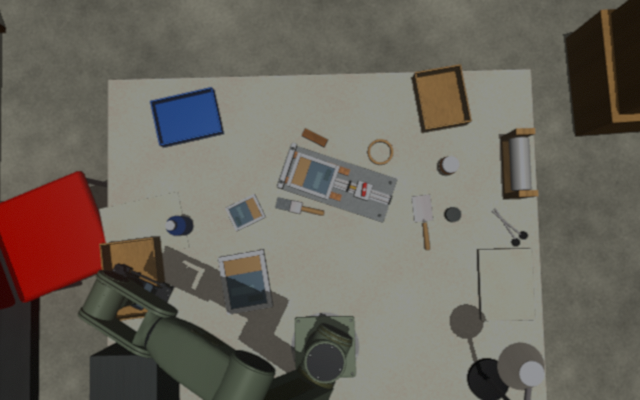

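Three framed panels show in the top view: small at (245,212), middle-sized in the clamp at (311,173) and large at (245,280). The one meant is the middle-sized one lying on the battens. I'll confirm it in an enlarged crop.

```bash
python3 - <<'E'
from workcell import env
import cv2,numpy as np
t=cv2.imread("pics/top0.png")[130:235,265:410];s=cv2.imread("pics/side0.png")[165:300,285:395]
cv2.imwrite("pics/topc.png",cv2.resize(t,None,fx=5.5,fy=5.5,interpolation=cv2.INTER_CUBIC)) 
cv2.imwrite("pics/sidec.png",cv2.resize(s,None,fx=4.4,fy=4.4,interpolation=cv2.INTER_CUBIC))
for cam in("top","side"):
  for l in("jig","knob","carriage","panel_center","pad_face"):
    print(cam,l,[(round(d["p"],2),np.round(d["location"],1),int(d["region"].sum())) for d in env.masks_of(cam,l)][:4])
E
```

```text
top jig [(0.73, array([356.7, 188. ]), 3530), (0.22, array([376.4, 141.4]), 225)]
top knob [(0.62, array([178.6, 227.8]), 454), (0.38, array([365.7, 191.6]), 54)]
top carriage [(0.81, array([363. , 187.4]), 272)]
top panel_center [(0.93, array([248.1, 212. ]), 864), (0.76, array([244.6, 282.8]), 2784), (0.71, array([312.5, 175. ]), 1576)]
top pad_face []
side jig [(0.82, array([339.1, 249.3]), 4744)]
side knob [(0.57, array([334.4, 242.9]), 180)]
side carriage [(0.83, array([335.5, 244. ]), 569), (0.19, array([335.3, 240.8]), 192)]
side panel_center [(0.85, array([347. , 202.3]), 1763), (0.71, array([306., 163.]), 722), (0.63, array([231.2, 163.3]), 2240)]
side pad_face [(0.39, array([337. , 231.1]), 3)]
```

View pics/topc.png

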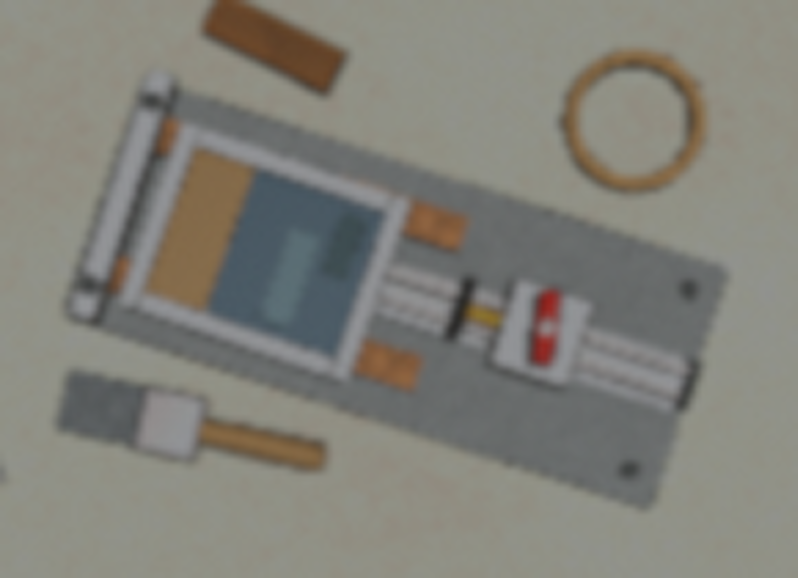

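View pics/sidec.png

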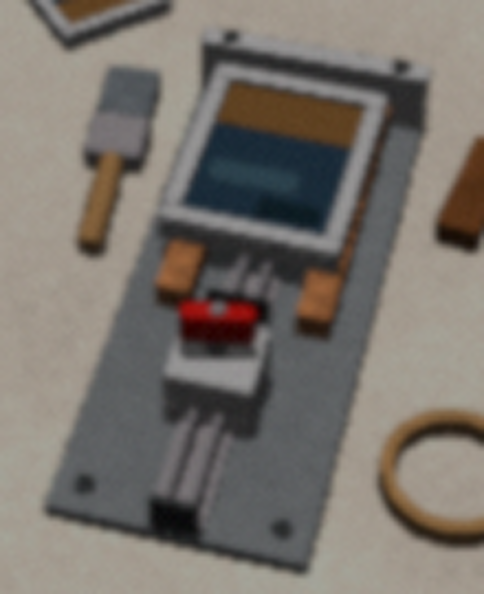

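Confirmed: the middle-sized panel sits on the battens (top crop 270,250), short of the fence. The knob bar (546,328) lies across the rail, so it is locked. Next I fit the jig pose.

```bash
cat > h.py <<'E'
from workcell import env
import cv2,numpy as np
from scipy.optimize import least_squares
C={n:env.camera_info(n) for n in("top","side")}
OFF={"top":(265,130,5.5),"side":(285,165,4.4)}
def proj(cam,P):
    c=C[cam];P=np.atleast_2d(P);q=P@c["camera_from_world"][:3,:3].T+c["camera_from_world"][:3,3]
    return np.c_[c["fx"]*q[:,0]/q[:,2]+c["cx"],c["fy"]*q[:,1]/q[:,2]+c["cy"]]
def crop2px(cam,p): o=OFF[cam];return (np.array(p,float)+0.5)/o[2]-0.5+np.array(o[:2])
def jig2w(pose,P):
    x,y,a=pose;P=np.atleast_2d(np.array(P,float));c,s=np.cos(a),np.sin(a)
    return np.c_[x+c*P[:,0]-s*P[:,1],y+s*P[:,0]+c*P[:,1],P[:,2]]
def ray(cam,px,z):
    c=C[cam];M=c["camera_from_world"];R=M[:3,:3];o=-R.T@M[:3,3]
    d=R.T@np.array([(px[0]-c["cx"])/c["fx"],(px[1]-c["cy"])/c["fy"],1]);return o+d*(z-o[2])/d[2]
E
cat > fit.py <<'E'
from h import *
pts=[("top",(655,508),(-205,80,12)),("top",(725,268),(-205,-80,12)),("side",(45,512),(-205,80,12)),("side",(305,570),(-205,-80,12)),
("side",(205,30),(165,80,62)),("side",(430,70),(165,-80,62))]
def f(p):
    r=[]
    for cam,c,j in pts[:4]: r+=list(proj(cam,jig2w(p,j))[0]-crop2px(cam,c))
    # edge points: y residual in jig of back-projected
    for cam,c,y in [("top",(300,398),80),("top",(500,461),80),("top",(240,112),-80),("top",(500,195),-80),("side",(130,270),80),("side",(345,420),-80)]:
        w=ray(cam,crop2px(cam,c),12);d=w[:2]-p[:2];r.append((-np.sin(p[2])*d[0]+np.cos(p[2])*d[1]-y)/3)
    return r
s=least_squares(f,[500,0,1.23]);p=s.x;np.save("jig.npy",p)
print(p[:2],np.degrees(p[2]));print(np.round(s.fun,1))
for cam,c in(("top",(546,328)),("side",(218,306))):
    w=ray(cam,crop2px(cam,c),100);d=w[:2]-p[:2];cc,ss=np.cos(p[2]),np.sin(p[2]);print(cam,"knob",w,"jig",cc*d[0]+ss*d[1],-ss*d[0]+cc*d[1])
for cam in("top","side"):
    im=cv2.cvtColor(env.grab_frame(cam),cv2.COLOR_RGB2BGR);ox,oy,k=OFF[cam]
    hh,ww=(105,145) if cam=="top" else(135,110)
    cr=cv2.resize(im[oy:oy+hh,ox:ox+ww],None,fx=k,fy=k,interpolation=cv2.INTER_CUBIC)
    def draw(P,col):
        q=(proj(cam,jig2w(p,P))-[ox,oy]+.5)*k-.5;cv2.polylines(cr,[q.round().astype(int)],True,col,1)
    B=lambda x0,x1,y0,y1,z:[(x0,y0,z),(x1,y0,z),(x1,y1,z),(x0,y1,z)]
    draw(B(-205,185,-80,80,12),(0,255,0));draw(B(160,160.1,-80,80,62),(255,255,0))
    draw(B(-40,160,41,51,32),(0,0,255));draw(B(-40,160,-51,-41,32),(0,0,255));draw(B(-200,0,-17,17,31),(255,0,255))
    kx=-160
    draw(B(kx-25,kx+25,-28,28,60),(0,255,255));draw(B(kx-7,kx+7,-23,23,100),(0,255,255));draw(B(kx+55,kx+55.1,-20,20,52),(0,255,255))
    cv2.imwrite(f"pics/fit_{cam}_{OUT}.png" if 'OUT' in globals() else f"pics/fit_{cam}.png",cr)
E
python3 fit.py
```

```text
[562.54034767 -46.07907602] 70.98768318634416
[ 0.4  0.4  1.4 -0.  -0.5 -0.9  0.8 -0.8  0.3  0.2 -0.2  0.1 -0.2 -0.1]
top knob [ 529.33254528 -140.51035464  100.        ] jig -100.09806943697815 0.6332589484524753
side knob [ 529.95899315 -140.80329561  100.        ] jig -100.17095124968365 -0.05444708380658625
```

View pics/fit_top.png

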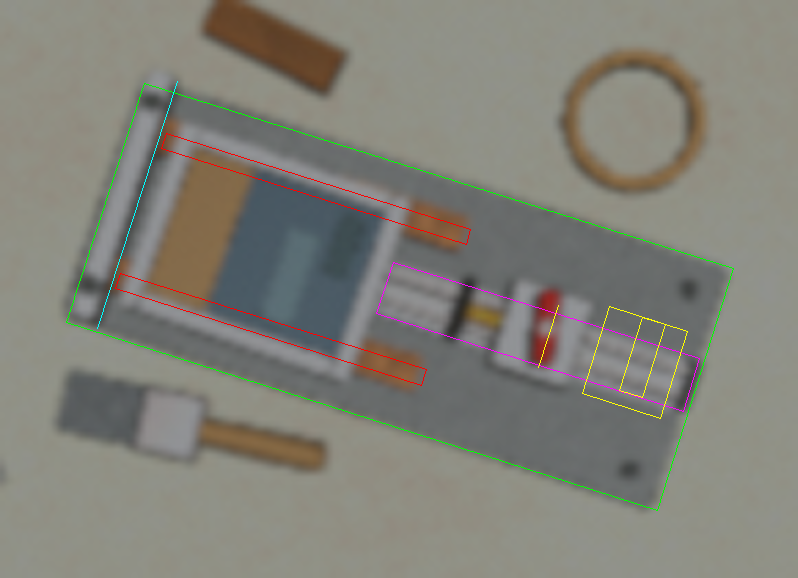

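View pics/fit_side.png

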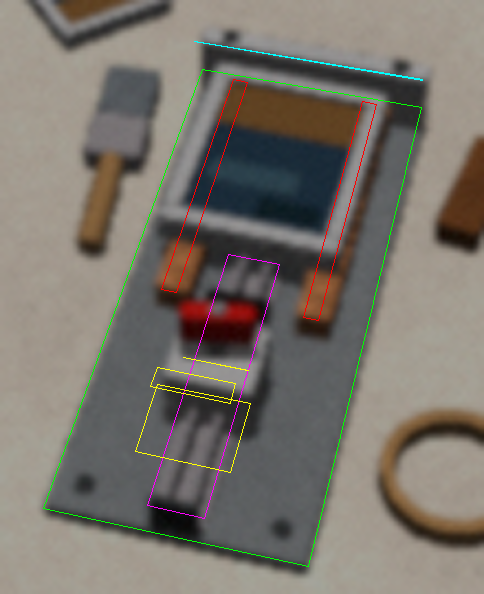

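```bash
python3 - <<'E'
from h import *
p=np.load("jig.npy");a=p[2]
def jg(w): d=w[:2]-p[:2];return np.array([np.cos(a)*d[0]+np.sin(a)*d[1],-np.sin(a)*d[0]+np.cos(a)*d[1]])
for cam in("top","side"):
    f=env.grab_frame(cam).astype(int);c=proj(cam,jig2w(p,(-100,0,100)))[0]
    red=np.clip(f[:,:,0]-np.maximum(f[:,:,1],f[:,:,2])-25,0,None).astype(float)
    v,u=np.mgrid[:400,:640];m=(np.hypot(u-c[0],v-c[1])<16);w=red*m
    pts=np.array([ray(cam,(x,y),98) [:2] for x,y in zip(u[w>0],v[w>0])]);ww=w[w>0]
    mu=(pts*ww[:,None]).sum(0)/ww.sum();S=np.cov(pts.T,aweights=ww);e,V=np.linalg.eigh(S);d=V[:,1]
    print(cam,mu,jg(mu),"bar heading",np.degrees(np.arctan2(d[1],d[0]))%180,"std",np.sqrt(e),len(ww))
E
```

```text
top [ 530.6169525  -140.57331213] [-99.73916936  -0.60159176] bar heading 171.19829390015903 std [ 3.34794832 13.79605715] 54
side [ 525.43028999 -138.30030932] [-99.27982844   5.04261019] bar heading 127.98687848263003 std [10.52391111 19.135148  ] 237
```

```bash
cat >> h.py <<'E'
def plan(tgt,hz,n,s=None,mid=0.5):
    """tgt world xyz, hz final heading of tool z deg, n rows; tool pointing straight down"""
    s=s or env.state();R0=np.array(s["ee_rot"]);h0=R0[2]+90;dh=(hz-h0+180)%360-180
    d=(np.array(tgt)-s["ee_pos"])/n
    for i in range(n):
        hx=np.radians(h0-90+dh*(i)/n)
        print([round(np.cos(hx)*d[0]+np.sin(hx)*d[1],1),round(-d[2],1),round(-np.sin(hx)*d[0]+np.cos(hx)*d[1],1)],[0,round(-dh/n,2),0])
E
python3 -c "
from h import *
plan((530,-140,200),-99,30)"
```

```text
[np.float64(18.0), np.float64(0.5), np.float64(-15.8)] [0, np.float64(5.45), 0]
[np.float64(19.4), np.float64(0.5), np.float64(-14.0)] [0, np.float64(5.45), 0]
[np.float64(20.6), np.float64(0.5), np.float64(-12.1)] [0, np.float64(5.45), 0]
[np.float64(21.7), np.float64(0.5), np.float64(-10.1)] [0, np.float64(5.45), 0]
[np.float64(22.6), np.float64(0.5), np.float64(-8.0)] [0, np.float64(5.45), 0]
[np.float64(23.2), np.float64(0.5), np.float64(-5.8)] [0, np.float64(5.45), 0]
[np.float64(23.7), np.float64(0.5), np.float64(-3.6)] [0, np.float64(5.45), 0]
[np.float64(23.9), np.float64(0.5), np.float64(-1.3)] [0, np.float64(5.45), 0]
[np.float64(23.9), np.float64(0.5), np.float64(0.9)] [0, np.float64(5.45), 0]
[np.float64(23.7), np.float64(0.5), np.float64(3.2)] [0, np.float64(5.45), 0]
[np.float64(23.3), np.float64(0.5), np.float64(5.5)] [0, np.float64(5.45), 0]
[np.float64(22.7), np.float64(0.5), np.float64(7.6)] [0, np.float64(5.45), 0]
[np.float64(21.8), np.float64(0.5), np.float64(9.8)] [0, np.float64(5.45), 0]
[np.float64(20.8), np.float64(0.5), np.float64(11.8)] [0, np.float64(5.45)
[... 564 characters left out ...]
at64(6.9), np.float64(0.5), np.float64(22.9)] [0, np.float64(5.45), 0]
[np.float64(4.7), np.float64(0.5), np.float64(23.5)] [0, np.float64(5.45), 0]
[np.float64(2.5), np.float64(0.5), np.float64(23.8)] [0, np.float64(5.45), 0]
[np.float64(0.2), np.float64(0.5), np.float64(23.9)] [0, np.float64(5.45), 0]
[np.float64(-2.1), np.float64(0.5), np.float64(23.8)] [0, np.float64(5.45), 0]
[np.float64(-4.3), np.float64(0.5), np.float64(23.5)] [0, np.float64(5.45), 0]
[np.float64(-6.6), np.float64(0.5), np.float64(23.0)] [0, np.float64(5.45), 0]
[np.float64(-8.7), np.float64(0.5), np.float64(22.3)] [0, np.float64(5.45), 0]
[np.float64(-10.8), np.float64(0.5), np.float64(21.4)] [0, np.float64(5.45), 0]
```

```bash
python3 -m handwheel '[[1,[18,0,-16],[0,5.5,0]],[1,[19,0,-14],[0,5.5,0]],[1,[21,0,-12],[0,5.5,0]],[1,[22,0,-10],[0,5.5,0]],[1,[23,0,-8],[0,5.5,0]],[1,[23,0,-6],[0,5.5,0]],[1,[24,0,-4],[0,5.5,0]],[1,[24,0,-1],[0,5.5,0]],[1,[24,0,1],[0,5.5,0]],[1,[24,0,3],[0,5.5,0]]]' && python3 -m handwheel '[[1,[23,0,5],[0,5.5,0]],[0.6,[23,0,8],[0,5.5,0]],[0.6,[22,0,10],[0,5.5,0]],[0.6,[21,0,12],[0,5.5,0]],[0.6,[20,0,14],[0,5.5,0]],[0.6,[18,0,16],[0,5.5,0]],[0.6,[17,0,17],[0,5.5,0]],[0.6,[15,0,19],[0,5.5,0]],[0.6,[13,0,20],[0,5.5,0]],[0.6,[11,0,21],[0,5.5,0]]]'; python3 -c "
from h import *
plan((530,-140,150),-99,10)"
```

```text
time_s: 1.63
ee_pos: [340.9, 297.0, 214.1]
ee_rot: [-90.0, 0.0, -80.6]
force: [0.8, 0.6, -0.1]
gripper_width: 90.8
time_s: 2.47
ee_pos: [433.8, 75.0, 214.2]
ee_rot: [-90.0, 0.0, -135.7]
force: [-0.4, 0.1, 0.8]
gripper_width: 54.8
[np.float64(8.2), np.float64(6.4), np.float64(22.1)] [0, np.float64(5.33), 0]
[np.float64(6.1), np.float64(6.4), np.float64(22.8)] [0, np.float64(5.33), 0]
[np.float64(3.9), np.float64(6.4), np.float64(23.2)] [0, np.float64(5.33), 0]
[np.float64(1.7), np.float64(6.4), np.float64(23.5)] [0, np.float64(5.33), 0]
[np.float64(-0.4), np.float64(6.4), np.float64(23.6)] [0, np.float64(5.33), 0]
[np.float64(-2.6), np.float64(6.4), np.float64(23.4)] [0, np.float64(5.33), 0]
[np.float64(-4.8), np.float64(6.4), np.float64(23.1)] [0, np.float64(5.33), 0]
[np.float64(-6.9), np.float64(6.4), np.float64(22.5)] [0, np.float64(5.33), 0]
[np.float64(-9.0), np.float64(6.4), np.float64(21.8)] [0, np.float64(5.33), 0]
[np.float64(-11.0), np.float64(6.4), np.float64(20.8)] [0, np.float64(5.33), 0]
```

```bash
python3 -m handwheel '[[0.6,[8,6,22],[0,5.3,0]],[0.6,[6,6,23],[0,5.3,0]],[0.6,[4,6,23],[0,5.3,0]],[0.6,[2,6,23],[0,5.3,0]],[0.6,[0,6,24],[0,5.3,0]],[0.6,[-3,6,23],[0,5.3,0]],[0.6,[-5,6,23],[0,5.3,0]],[0.6,[-7,6,22],[0,5.3,0]],[0.6,[-9,6,22],[0,5.3,0]],[0.6,[-11,6,21],[0,5.6,0]]]'; python3 -c "
from h import *
plan((530,-140.5,73),-99,8)"
```

```text
time_s: 3.3
ee_pos: [531.5, -138.6, 153.7]
ee_rot: [-90.0, 0.0, 171.1]
force: [0.2, 0.8, -0.1]
gripper_width: 54.6
[np.float64(0.1), np.float64(10.1), np.float64(0.3)] [0, np.float64(0.01), 0]
[np.float64(0.1), np.float64(10.1), np.float64(0.3)] [0, np.float64(0.01), 0]
[np.float64(0.1), np.float64(10.1), np.float64(0.3)] [0, np.float64(0.01), 0]
[np.float64(0.1), np.float64(10.1), np.float64(0.3)] [0, np.float64(0.01), 0]
[np.float64(0.1), np.float64(10.1), np.float64(0.3)] [0, np.float64(0.01), 0]
[np.float64(0.1), np.float64(10.1), np.float64(0.3)] [0, np.float64(0.01), 0]
[np.float64(0.1), np.float64(10.1), np.float64(0.3)] [0, np.float64(0.01), 0]
[np.float64(0.1), np.float64(10.1), np.float64(0.3)] [0, np.float64(0.01), 0]
```

```bash
python3 -m handwheel '[[0.6,[0.1,11,0.3],[0,0,0]],[0.6,[0.1,11,0.3],[0,0,0]],[0.6,[0.1,11,0.3],[0,0,0]],[0.6,[0.1,11,0.3],[0,0,0]],[0.6,[0.1,10,0.3],[0,0,0]],[0.6,[0.1,10,0.3],[0,0,0]],[0.6,[0.1,10,0.3],[0,0,0]],[0.6,[0.1,6.5,0.3],[0,0,0]],[0.6,[0,0,0],[0,0,0]],[0.6,[0,0,0],[0,0,0]]]' && python3 - <<'E'
from h import *
for n in("top","side"):
    f=cv2.cvtColor(env.grab_frame(n),cv2.COLOR_RGB2BGR);ox,oy,k=OFF[n]
    cv2.imwrite(f"pics/{n}1.png",cv2.resize(f[oy:oy+105,ox:ox+145] if n=="top" else f[oy:oy+135,ox:ox+110],None,fx=k,fy=k,interpolation=cv2.INTER_CUBIC))
E
```

```text
time_s: 4.13
ee_pos: [529.9, -139.6, 73.2]
ee_rot: [-90.0, -0.0, 171.3]
force: [-0.3, -0.5, 0.0]
gripper_width: 54.9
```

View pics/side1.png

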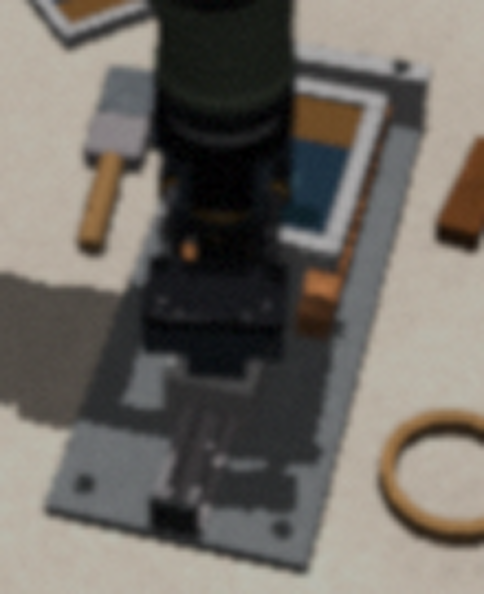

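View pics/top1.png

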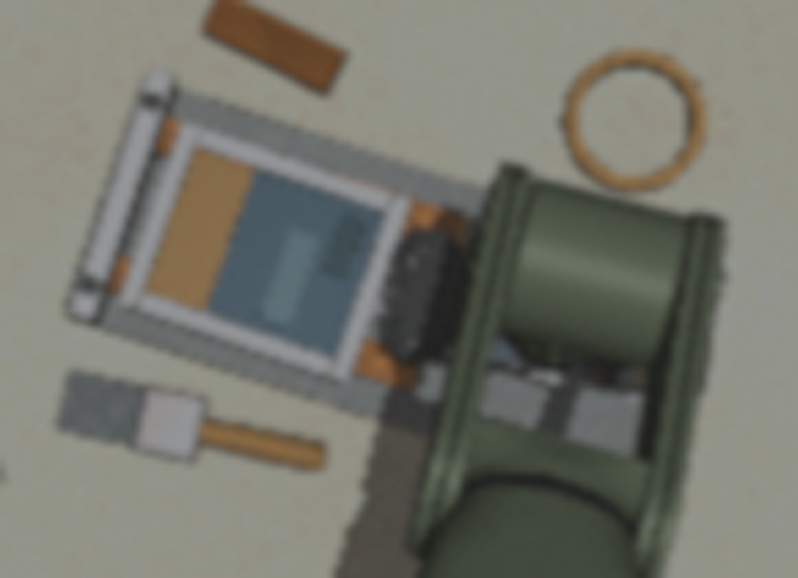

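The gripper straddles the knob without touching anything: the side crop shows it at (215,330), and the panel and fence stay visible in the top crop. I'll close gently.

```bash
python3 -m handwheel '[[0.35,[0,0,0],[0,0,0]],[0.3,[0,0,0],[0,0,0]],[0.26,[0,0,0],[0,0,0]],[0.24,[0,0,0],[0,0,0]],[0.22,[0,0,0],[0,0,0]],[0.20,[0,0,0],[0,0,0]],[0.18,[0,0,0],[0,0,0]],[0.16,[0,0,0],[0,0,0]],[0.12,[0,0,0],[0,0,0]],[0.12,[0,0,0],[0,0,0]]]' 4; python3 -c "
from h import *
print(env.state())"
```

```text
time_s: 5.07
ee_pos: [529.7, -141.8, 73.5]
ee_rot: [-89.8, 0.0, 171.4]
force: [-1.4, -7.9, -0.5]
gripper_width: 14.4
{'time_s': 5.0667, 'qpos': array([-16.05735162,  23.23432436, 104.45864989,  -0.26541188,
        52.26387338,  82.68066897]), 'qvel': array([-0.00731818, -0.1227336 , -0.104256  ,  0.11676955, -0.05756175,
       -0.0649175 ]), 'effort': array([  4.07170594, -41.38900638, -18.50611746,   2.02665277,
         0.08998247,   0.09862181]), 'ee_pos': array([ 529.7284799 , -141.78390562,   73.53784196]), 'ee_rot': array([-8.97862319e+01,  1.57491541e-02,  1.71424369e+02]), 'force': array([-1.41690894, -7.8888366 , -0.54595141]), 'torque': array([-1.35578923,  0.49375187,  0.0663165 ]), 'gripper_width': 14.372409303164368}
```

```bash
python3 -m handwheel '[[0.12,[0,0,0.7],[0,0,0]],[0.12,[0,0,0.7],[0,0,0]],[0.12,[0,0,0.8],[0,0,0]],[0.12,[0,0,0],[0,0,0]],[0.1,[0,0,0],[0,0,0]],[0.1,[0,0,0],[0,0,0]],[0.1,[0,0,0],[0,0,0]],[0.1,[0,0,0],[0,0,0]],[0.1,[0,0,0],[0,0,0]],[0.1,[0,0,0],[0,0,0]]]' 30
```

```text
time_s: 5.9
ee_pos: [529.7, -142.1, 73.5]
ee_rot: [-90.0, 0.0, 171.3]
force: [-0.5, -3.9, 2.7]
gripper_width: 13.7
```

```bash
python3 -m handwheel '[[0.1,[0,0,0.3],[0,-3,0]],[0.1,[0,0,0.3],[0,-7,0]],[0.1,[0,0,0.3],[0,-7,0]],[0.1,[0,0,0],[0,-7,0]],[0.1,[0,0,0],[0,-7,0]],[0.1,[0,0,0],[0,-7,0]],[0.1,[0,0,0],[0,-7,0]],[0.1,[0,0,0],[0,-7,0]],[0.1,[0,0,0],[0,-7,0]],[0.1,[0,0,0],[0,-7,0]]]' 35;python3 -m handwheel '[[0.1,[0,0,0],[0,-5,0]],[0.1,[0,0,0],[0,0,0]],[0.1,[0,0,0],[0,0,0]],[0.1,[0,0,0],[0,0,0]],[0.1,[0,0,0],[0,0,0]],[0.1,[0,0,0],[0,0,0]],[0.1,[0,0,0],[0,0,0]],[0.1,[0,0,0],[0,0,0]],[0.1,[0,0,0],[0,0,0]],[0.1,[0,0,0],[0,0,0]]]'; python3 -c "
from h import *
print(env.state()['torque'])"
```

```text
time_s: 6.73
ee_pos: [529.4, -141.1, 73.5]
ee_rot: [-90.1, 0.1, -122.4]
force: [-0.5, 1.5, 3.1]
gripper_width: 13.6
time_s: 7.57
ee_pos: [529.0, -142.1, 73.5]
ee_rot: [-90.1, 0.0, -117.8]
force: [-2.0, 2.5, 5.5]
gripper_width: 13.5
[0.32564412 0.5964927  0.03022607]
```

```bash
cat > panel.py <<'E'
from h import *
# panel top outline fit in the top picture through brightness edges along jig x at several y
p=np.load("jig.npy");f=cv2.cvtColor(env.grab_frame("top"),cv2.COLOR_RGB2GRAY).astype(np.float32)
s=env.state();d=s["ee_pos"][:2]-p[:2];a=p[2]
print("tcp jig",np.round([np.cos(a)*d[0]+np.sin(a)*d[1],-np.sin(a)*d[0]+np.cos(a)*d[1]],2),"F along",round(float(s["force"][:2]@[np.cos(a),np.sin(a)]),2),s["force"].round(1))
xs=np.arange(125,175,.5)
for y in(-50,-36,-25,-12,0,12,25,36,50):
    q=proj("top",jig2w(p,[(x,y,54) for x in xs])).astype(np.float32)
    v=cv2.remap(f,q[:,0].reshape(1,-1),q[:,1].reshape(1,-1),cv2.INTER_CUBIC)[0]
    g=np.gradient(cv2.GaussianBlur(v.reshape(1,-1),(9,1),0)[0])
    i=np.argmin(g);j=np.argmax(g[i:])+i
    print(y,"white->dark at",xs[i],"dark->white",xs[j],v[::6].round().astype(int))
E
python3 panel.py
python3 -c "
from h import *
p=np.load('jig.npy')
for c in((372,287),(350,375),(408,198)):
    w=ray('top',crop2px('top',c),54);d=w[:2]-p[:2];a=p[2];print(np.cos(a)*d[0]+np.sin(a)*d[1],-np.sin(a)*d[0]+np.cos(a)*d[1])"
```

```text
tcp jig [-101.78    0.44] F along 0.96 [-2.9  2.   5.6]
-50 white->dark at 150.0 dark->white 164.0 [143 140 142 138 135 140 147 147 132 109  96  90  87 111 138 149 150]
-36 white->dark at 152.0 dark->white 163.5 [110 111 110 110 112 127 144 146 132 105  83  70  76 106 136 148 150]
-25 white->dark at 152.0 dark->white 164.0 [111 111 110 109 109 124 141 147 140 122 108  91  83 105 135 147 150]
-12 white->dark at 156.0 dark->white 165.5 [111 112 111 110 109 122 140 148 143 129 113  90  75  93 130 147 149]
0 white->dark at 155.5 dark->white 165.0 [111 112 111 110 111 122 139 148 142 126 110  91  76  96 132 148 150]
12 white->dark at 155.0 dark->white 165.5 [112 111 112 111 109 119 138 148 142 126 106  89  75  95 131 148 149]
25 white->dark at 154.5 dark->white 165.0 [112 112 112 111 111 116 134 146 145 130 110  92  77  98 132 149 149]
36 white->dark at 154.0 dark->white 165.0 [113 112 113 112 112 116 133 146 145 130 111  99  88 102 130 148 149]
50 white->dark at 153.5 dark->white 165.5 [132 128 127 127 126 126 133 144 148 132 107  86  78  86 109 118 112]
7.268535037388569 4.2401121940284945
3.7550906851199883 60.087905260104534
2.7531073461924063 -55.00867920546938
```

```bash
python3 -m handwheel '[[0.1,[-2,0,-0.3],[0,0,0]],[0.1,[-3,0,-0.5],[0,0,0]],[0.1,[-4,0,-0.6],[0,0,0]],[0.1,[-4,0,-0.6],[0,0,0]],[0.1,[-4,0,-0.6],[0,0,0]],[0.1,[-4,0,-0.6],[0,0,0]],[0.1,[-4,0,-0.6],[0,0,0]],[0.1,[-4,0,-0.6],[0,0,0]],[0.1,[-3,0,-0.5],[0,0,0]],[0.1,[-2,0,-0.3],[0,0,0]]]'; python3 panel.py
```

```text
time_s: 8.45
ee_pos: [540.5, -110.0, 73.5]
ee_rot: [-90.0, -0.0, -117.7]
force: [-3.0, -1.3, 5.4]
gripper_width: 13.9
tcp jig [-6.731e+01  6.000e-02] F along -0.28 [-2.   0.4  4.6]
-50 white->dark at 150.0 dark->white 164.5 [141 141 141 138 134 138 146 147 132 110  97  90  88 111 137 149 149]
-36 white->dark at 152.0 dark->white 164.0 [110 110 110 109 112 127 143 146 132 104  82  70  77 105 135 148 149]
-25 white->dark at 157.0 dark->white 164.0 [111 111 110 109 110 124 141 147 139 123 108  89  81 105 134 147 150]
-12 white->dark at 156.5 dark->white 165.5 [111 111 111 108 109 122 139 148 142 129 114  91  75  92 129 146 148]
0 white->dark at 155.5 dark->white 165.0 [112 111 111 110 110 122 139 148 142 125 109  90  76  95 131 147 149]
12 white->dark at 155.0 dark->white 165.0 [112 112 112 110 110 119 137 147 142 126 106  89  74  94 131 147 149]
25 white->dark at 154.5 dark->white 165.0 [111 111 112 111 110 116 134 146 144 130 111  91  75  97 130 148 149]
36 white->dark at 154.0 dark->white 165.0 [112 112 112 112 111 117 132 145 144 129 111  99  87 100 130 148 149]
50 white->dark at 153.5 dark->white 165.5 [130 127 127 127 126 126 132 144 147 131 106  86  77  85 109 117 112]
```

```bash
cat > ft.py <<'E'
from h import *
p=np.load("jig.npy");a=p[2];F=[];X=[]
for i in range(6):
    env.grab_frame("top");s=env.state();F.append(s["force"]);X.append(s["ee_pos"])
F=np.mean(F,0);d=np.mean(X,0)[:2]-p[:2]
print("jig x %.2f y %.2f F along %.2f across %.2f"%(np.cos(a)*d[0]+np.sin(a)*d[1],-np.sin(a)*d[0]+np.cos(a)*d[1],F[:2]@[np.cos(a),np.sin(a)],F[:2]@[-np.sin(a),np.cos(a)]),F.round(2))
E
python3 -m handwheel '[[0.1,[-1,0,-0.1],[0,0,0]],[0.1,[-1.5,0,-0.2],[0,0,0]],[0.1,[-1.5,0,-0.2],[0,0,0]],[0.1,[-1.5,0,-0.2],[0,0,0]],[0.1,[-1.5,0,-0.2],[0,0,0]],[0.1,[-1.5,0,-0.2],[0,0,0]],[0.1,[-1.5,0,-0.2],[0,0,0]],[0.1,[-1.5,0,-0.2],[0,0,0]],[0.1,[-1.5,0,-0.2],[0,0,0]],[0.1,[-1,0,-0.2],[0,0,0]]]'; python3 ft.py; python3 panel.py
```

```text
time_s: 9.33
ee_pos: [545.1, -96.9, 73.5]
ee_rot: [-90.0, -0.0, -117.7]
force: [-2.7, -0.9, 5.3]
gripper_width: 14.2
jig x -53.54 y -0.10 F along -0.33 across 2.74 [-2.69  0.58  5.39]
tcp jig [-53.54  -0.09] F along -1.42 [-3.5 -0.3  5.3]
-50 white->dark at 150.0 dark->white 164.5 [141 141 141 138 134 139 147 147 132 110  96  89  88 110 137 149 149]
-36 white->dark at 152.0 dark->white 163.5 [110 110 110 109 112 128 143 145 131 104  82  70  76 106 135 147 149]
-25 white->dark at 157.0 dark->white 164.0 [110 110 111 108 109 123 141 147 140 123 108  90  82 105 134 148 149]
-12 white->dark at 156.0 dark->white 165.5 [110 111 111 109 108 122 139 148 143 129 113  90  76  93 129 146 148]
0 white->dark at 155.5 dark->white 165.0 [111 110 111 110 109 122 139 148 141 125 108  90  76  96 132 146 149]
12 white->dark at 154.5 dark->white 165.0 [112 112 112 111 110 119 138 148 142 126 106  89  74  94 131 147 148]
25 white->dark at 154.5 dark->white 164.5 [112 112 112 110 110 115 133 146 145 130 110  91  75  98 131 149 149]
36 white->dark at 154.0 dark->white 165.0 [112 112 112 112 111 116 132 145 144 129 111  98  88 101 129 148 149]
50 white->dark at 153.5 dark->white 165.5 [130 128 127 127 126 126 133 143 146 131 106  86  76  85 108 117 112]
```

```bash

python3 -m handwheel '[[0.1,[-1,0,-0.1],[0,0,0]],[0.1,[-1,0,-0.2],[0,0,0]],[0.1,[-1,0,-0.1],[0,0,0]],[0.1,[-1,0,-0.2],[0,0,0]],[0.1,[-1,0,-0.1],[0,0,0]],[0.1,[-1,0,-0.2],[0,0,0]],[0.1,[0,0,0],[0,0,0]],[0.1,[0,0,0],[0,0,0]],[0.1,[0,0,0],[0,0,0]],[0.1,[0,0,0],[0,0,0]]]'; python3 ft.py; python3 panel.py
```

```text
time_s: 10.52
ee_pos: [547.1, -91.4, 73.5]
ee_rot: [-90.0, -0.0, -117.7]
force: [-2.8, -0.8, 4.5]
gripper_width: 13.7
jig x -47.92 y -0.17 F along -1.72 across 2.96 [-3.36 -0.66  5.29]
tcp jig [-47.89  -0.15] F along -1.8 [-3.4 -0.7  5.7]
-50 white->dark at 157.0 dark->white 164.0 [146 148 146 146 145 140 135 140 146 138 116  92  86 110 137 149 149]
-36 white->dark at 156.5 dark->white 164.0 [111 110 110 110 109 106 115 135 147 144 121  87  76 105 135 147 149]
-25 white->dark at 157.0 dark->white 164.5 [110 111 111 111 108 106 114 134 146 145 131  99  82 104 134 147 149]
-12 white->dark at 156.5 dark->white 165.5 [110 111 111 111 109 105 112 133 147 147 132  98  75  92 129 146 149]
0 white->dark at 158.5 dark->white 165.0 [112 111 111 111 110 107 115 134 148 146 134 105  78  94 131 147 148]
12 white->dark at 158.0 dark->white 165.0 [112 111 111 112 112 111 121 136 146 146 133 104  78  94 131 148 149]
25 white->dark at 158.0 dark->white 165.0 [111 112 112 112 111 110 115 131 145 147 133 105  79  97 131 148 149]
36 white->dark at 158.0 dark->white 165.0 [112 113 113 112 112 110 109 124 142 145 130 108  88 100 130 148 150]
50 white->dark at 157.5 dark->white 165.5 [123 120 118 122 123 118 115 125 141 148 135 106  79  84 108 117 112]
```

```bash

python3 -m handwheel '[[0.1,[-0.5,0,-0.1],[0,0,0]],[0.1,[-0.5,0,-0.1],[0,0,0]],[0.1,[-1,0,-0.1],[0,0,0]],[0.1,[-1,0,-0.1],[0,0,0]],[0.1,[-1,0,-0.1],[0,0,0]],[0.1,[0,0,0],[0,0,0]],[0.1,[0,0,0],[0,0,0]],[0.1,[0,0,0],[0,0,0]],[0.1,[0,0,0],[0,0,0]],[0.1,[0,0,0],[0,0,0]]]'; python3 ft.py; python3 panel.py | cut -c1-120
```

```text
time_s: 11.7
ee_pos: [548.5, -87.6, 73.5]
ee_rot: [-90.0, -0.0, -117.7]
force: [-4.1, -0.9, 4.4]
gripper_width: 13.8
jig x -43.89 y -0.22 F along -1.82 across 2.46 [-2.92 -0.92  5.22]
tcp jig [-43.9  -0.2] F along -1.95 [-3.9 -0.7  5.5]
-50 white->dark at 158.0 dark->white 164.5 [147 148 148 147 146 147 144 133 133 142 143 121  95 109 136 149 150]
-36 white->dark at 158.5 dark->white 165.5 [110 110 109 110 110 108 106 110 127 143 146 123  98 106 135 147 149]
-25 white->dark at 158.5 dark->white 165.5 [110 110 110 111 111 109 108 110 127 144 146 123  96 105 134 147 150]
-12 white->dark at 159.0 dark->white 165.5 [110 111 111 110 111 110 107 111 128 144 147 124  91  93 128 146 149]
0 white->dark at 159.0 dark->white 165.5 [111 111 111 111 111 110 108 111 127 144 146 127  95  98 130 147 149]
12 white->dark at 159.5 dark->white 165.5 [112 111 111 111 111 110 109 112 127 143 146 130  97  98 130 148 149]
25 white->dark at 159.0 dark->white 165.5 [112 112 112 111 111 112 111 112 124 142 146 133 103 104 131 148 149]
36 white->dark at 159.0 dark->white 165.5 [112 112 112 112 112 112 111 111 124 142 146 133 103 102 129 148 149]
50 white->dark at 160.5 dark->white 166.5 [116 118 116 115 117 118 114 108 120 140 149 137 108  90 108 116 110]
```

```bash

python3 -m handwheel '[[0.1,[-0.5,0,-0.1],[0,0,0]],[0.1,[-0.5,0,-0.1],[0,0,0]],[0.1,[-0.5,0,-0.1],[0,0,0]],[0.1,[-0.5,0,-0.1],[0,0,0]],[0.1,[-0.5,0,-0.1],[0,0,0]],[0.1,[-0.5,0,0],[0,0,0]],[0.1,[0,0,0],[0,0,0]],[0.1,[0,0,0],[0,0,0]],[0.1,[0,0,0],[0,0,0]],[0.1,[0,0,0],[0,0,0]]]'; python3 ft.py; python3 panel.py | cut -c1-120
```

```text
time_s: 12.88
ee_pos: [549.4, -84.9, 73.5]
ee_rot: [-90.0, -0.0, -117.7]
force: [-3.2, -1.3, 5.8]
gripper_width: 14.1
jig x -40.94 y -0.24 F along -2.40 across 2.89 [-3.51 -1.33  5.35]
tcp jig [-40.9   -0.26] F along -1.26 [-3.2 -0.2  5.2]
-50 white->dark at 159.5 dark->white 166.5 [147 148 148 147 146 147 148 145 141 143 147 143 126 123 137 148 149]
-36 white->dark at 160.0 dark->white 166.5 [110 110 110 110 109 109 109 109 117 134 146 143 129 123 136 147 149]
-25 white->dark at 160.5 dark->white 166.5 [110 110 111 110 111 111 109 108 112 130 145 144 129 122 135 146 148]
-12 white->dark at 160.5 dark->white 167.0 [110 111 111 111 110 110 109 109 113 129 144 146 127 115 129 145 148]
0 white->dark at 160.5 dark->white 167.5 [111 111 111 111 110 110 110 108 114 131 144 146 128 118 131 147 149]
12 white->dark at 160.5 dark->white 167.5 [112 112 112 111 111 111 111 108 110 127 144 145 128 118 130 147 149]
25 white->dark at 160.0 dark->white 167.5 [112 112 112 112 112 112 112 112 119 134 146 145 128 119 131 146 149]
36 white->dark at 160.5 dark->white 167.5 [113 113 113 112 112 112 111 111 117 132 145 145 129 120 131 146 148]
50 white->dark at 161.0 dark->white 166.5 [115 117 116 114 116 118 115 113 114 124 140 145 130 112 114 116 110]
```

```bash

python3 -m handwheel '[[0.1,[-0.5,0,-0.1],[0,0,0]],[0.1,[-0.5,0,-0.1],[0,0,0]],[0.1,[-0.5,0,-0.1],[0,0,0]],[0.1,[-0.5,0,0],[0,0,0]],[0.1,[0,0,0],[0,0,0]],[0.1,[0,0,0],[0,0,0]],[0.1,[0,0,0],[0,0,0]],[0.1,[0,0,0],[0,0,0]],[0.1,[0,0,0],[0,0,0]],[0.1,[0,0,0],[0,0,0]]]'; python3 ft.py; python3 panel.py | cut -c1-120
```

```text
time_s: 14.07
ee_pos: [550.1, -83.2, 73.5]
ee_rot: [-90.0, -0.1, -117.7]
force: [-3.4, -1.2, 5.4]
gripper_width: 13.5
jig x -39.12 y -0.27 F along -3.14 across 2.95 [-3.81 -2.01  5.32]
tcp jig [-39.13  -0.27] F along -3.34 [-3.7 -2.3  5. ]
-50 white->dark at 159.5 dark->white 166.5 [147 148 148 147 147 148 148 145 136 135 143 143 129 126 139 148 148]
-36 white->dark at 160.0 dark->white 166.5 [109 110 109 109 110 110 109 106 109 125 142 144 130 124 136 146 148]
-25 white->dark at 161.0 dark->white 167.0 [110 109 110 111 110 110 110 108 108 125 141 148 138 129 137 147 149]
-12 white->dark at 161.0 dark->white 168.0 [111 111 110 111 111 111 110 107 107 123 142 147 133 121 131 146 148]
0 white->dark at 160.5 dark->white 167.5 [111 111 111 110 110 111 110 108 110 126 143 147 132 122 132 146 148]
12 white->dark at 160.5 dark->white 167.5 [112 112 111 111 111 111 110 108 110 125 142 146 133 123 132 146 149]
25 white->dark at 161.0 dark->white 167.5 [113 112 112 112 112 112 112 110 111 123 140 144 135 127 135 147 149]
36 white->dark at 161.0 dark->white 168.0 [112 112 112 113 112 112 112 110 110 123 140 145 136 128 134 146 148]
50 white->dark at 162.5 dark->white 167.0 [115 117 116 115 117 118 115 114 113 122 138 147 140 123 118 116 110]
```

```bash

python3 -m handwheel '[[0.1,[-0.5,0,-0.1],[0,0,0]],[0.1,[-0.5,0,-0.1],[0,0,0]],[0.1,[-0.5,0,-0.1],[0,0,0]],[0.1,[-0.5,0,0],[0,0,0]],[0.1,[0,0,0],[0,0,0]],[0.1,[0,0,0],[0,0,0]],[0.1,[0,0,0],[0,0,0]],[0.1,[0,0,0],[0,0,0]],[0.1,[0,0,0],[0,0,0]],[0.1,[0,0,0],[0,0,0]]]'; python3 ft.py; python3 panel.py | cut -c1-120
```

```text
time_s: 15.25
ee_pos: [550.6, -81.6, 73.5]
ee_rot: [-90.0, -0.1, -117.7]
force: [-3.8, -3.5, 4.7]
gripper_width: 13.6
jig x -37.44 y -0.28 F along -4.18 across 2.24 [-3.48 -3.22  5.44]
tcp jig [-37.43  -0.29] F along -2.96 [-3.7 -1.9  5.1]
-50 white->dark at 160.0 dark->white 167.0 [147 148 149 147 147 148 148 144 136 135 143 143 129 125 138 148 150]
-36 white->dark at 160.0 dark->white 166.5 [109 109 108 110 110 109 109 108 109 125 141 143 130 124 137 146 149]
-25 white->dark at 160.5 dark->white 167.0 [110 110 109 110 111 111 109 107 108 125 142 147 137 130 137 147 149]
-12 white->dark at 161.0 dark->white 168.0 [110 111 111 111 111 111 109 107 107 123 140 146 133 122 130 145 148]
0 white->dark at 160.5 dark->white 167.5 [111 111 111 110 111 110 109 108 111 126 143 146 132 122 131 146 148]
12 white->dark at 160.5 dark->white 167.5 [111 111 111 110 111 111 112 109 110 125 142 146 133 123 133 146 148]
25 white->dark at 160.5 dark->white 167.5 [112 111 111 112 112 112 111 110 111 123 140 145 135 127 134 147 149]
36 white->dark at 161.0 dark->white 167.5 [112 112 112 112 112 111 111 111 111 122 139 146 136 127 134 146 148]
50 white->dark at 161.5 dark->white 166.5 [115 117 117 115 116 118 116 113 113 121 138 148 139 122 118 116 110]
```

```bash

python3 -m handwheel '[[0.1,[-0.5,0,-0.1],[0,0,0]],[0.1,[-0.5,0,-0.1],[0,0,0]],[0.1,[-0.5,0,-0.1],[0,0,0]],[0.1,[-0.5,0,0],[0,0,0]],[0.1,[0,0,0],[0,0,0]],[0.1,[0,0,0],[0,0,0]],[0.1,[0,0,0],[0,0,0]],[0.1,[0,0,0],[0,0,0]],[0.1,[0,0,0],[0,0,0]],[0.1,[0,0,0],[0,0,0]]]'; python3 ft.py; python3 -c "
from h import *
for n in('top','side'):
    f=cv2.cvtColor(env.grab_frame(n),cv2.COLOR_RGB2BGR);ox,oy,k=OFF[n]
    cv2.imwrite(f'pics/{n}2.png',cv2.resize(f[oy:oy+105,ox:ox+145] if n=='top' else f[oy:oy+135,ox:ox+110],None,fx=k,fy=k,interpolation=cv2.INTER_CUBIC))
"
```

```text
time_s: 16.43
ee_pos: [551.2, -80.0, 73.5]
ee_rot: [-90.0, -0.1, -117.7]
force: [-4.0, -3.4, 5.8]
gripper_width: 13.7
jig x -35.77 y -0.29 F along -5.12 across 2.63 [-4.15 -3.98  5.37]
```

View pics/top2.png

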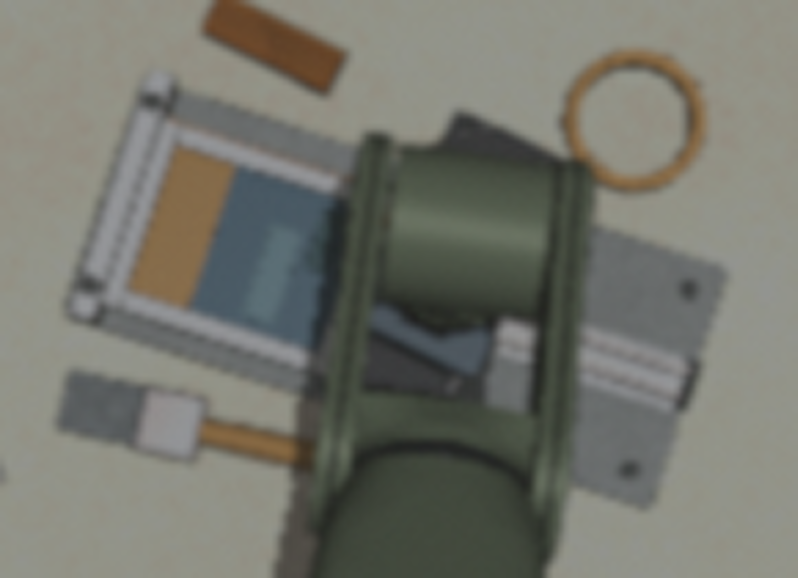

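View pics/side2.png

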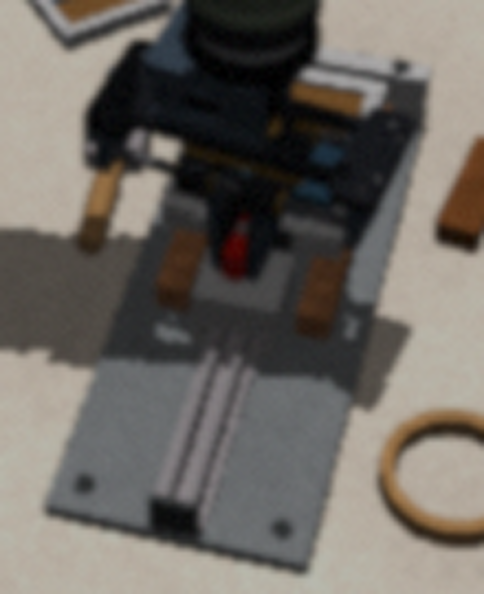

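Top crop: the panel's far edge (150,210) lies flush and parallel to the fence. The spring force suggests about 7 mm of compression. I'll lock now while holding.

```bash

python3 -m handwheel '[[0.1,[0,0,0],[0,4,0]],[0.1,[0,0,0],[0,7,0]],[0.1,[0,0,0],[0,7,0]],[0.1,[0,0,0],[0,7,0]],[0.1,[0,0,0],[0,7,0]],[0.1,[0,0,0],[0,7,0]],[0.1,[0,0,0],[0,7,0]],[0.1,[0,0,0],[0,7,0]],[0.1,[0,0,0],[0,7,0]],[0.1,[0,0,0],[0,7,0]]]';python3 -m handwheel '[[0.1,[0,0,0],[0,4,0]],[0.1,[0,0,0],[0,3,0]],[0.1,[0,0,0],[0,0,0]],[0.1,[0,0,0],[0,0,0]],[0.1,[0,0,0],[0,0,0]],[0.1,[0,0,0],[0,0,0]],[0.1,[0,0,0],[0,0,0]],[0.1,[0,0,0],[0,0,0]],[0.1,[0,0,0],[0,0,0]],[0.1,[0,0,0],[0,0,0]]]'; python3 ft.py; python3 -c "
from h import *
print(env.state()['torque'])"
```

```text
time_s: 17.67
ee_pos: [552.2, -79.0, 73.5]
ee_rot: [-90.0, 0.0, 174.9]
force: [-0.7, -0.2, 3.1]
gripper_width: 13.6
time_s: 18.5
ee_pos: [552.2, -79.0, 73.5]
ee_rot: [-90.0, 0.0, 168.3]
force: [-0.9, -0.7, 4.0]
gripper_width: 13.8
jig x -34.55 y -0.94 F along -2.66 across -0.34 [-0.54 -2.62  3.62]
[-0.34992248  0.15970896 -0.01038265]
```

```bash

python3 -m handwheel '[[0.2,[0,0,0],[0,0,0]],[0.3,[0,0,0],[0,0,0]],[0.4,[0,0,0],[0,0,0]],[0.55,[0,0,0],[0,0,0]],[0.6,[0,0,0],[0,0,0]],[0.6,[0,0,0],[0,0,0]],[0.6,[0,-3,0],[0,0,0]],[0.6,[0,-10,0],[0,0,0]],[0.6,[0,-12,0],[0,0,0]],[0.6,[0,-15,0],[0,0,0]]]' ; python3 -m handwheel '[[0.6,[0,-20,0],[0,0,0]],[0.6,[0,-25,0],[0,0,0]],[0.6,[0,-25,0],[0,0,0]],[0.6,[0,-25,0],[0,0,0]],[0.6,[0,-10,25],[0,0,0]],[0.6,[0,0,38],[0,0,0]],[0.6,[0,0,38],[0,0,0]],[0.6,[0,0,38],[0,0,0]],[0.6,[0,0,38],[0,0,0]],[0.6,[0,0,38],[0,0,0]]]'; python3 -m handwheel '[[0.6,[0,0,38],[0,0,0]],[0.6,[0,0,38],[0,0,0]],[0.6,[0,0,30],[0,0,0]],[0.6,[0,0,0],[0,0,0]],[0.6,[0,0,0],[0,0,0]],[0.6,[0,0,0],[0,0,0]],[0.6,[0,0,0],[0,0,0]],[0.6,[0,0,0],[0,0,0]],[0.6,[0,0,0],[0,0,0]],[0.6,[0,0,0],[0,0,0]]]'
python3 -c "
from h import *
for n in('top','side'):
    f=cv2.cvtColor(env.grab_frame(n),cv2.COLOR_RGB2BGR);ox,oy,k=OFF[n]
    cv2.imwrite(f'pics/{n}3f.png',f)
    cv2.imwrite(f'pics/{n}3.png',cv2.resize(f[oy:oy+105,ox:ox+145] if n=='top' else f[oy:oy+135,ox:ox+110],None,fx=k,fy=k,interpolation=cv2.INTER_CUBIC))
"
```

```text
time_s: 19.63
ee_pos: [551.6, -78.8, 114.1]
ee_rot: [-90.0, -0.1, 168.3]
force: [0.8, 0.2, -0.6]
gripper_width: 54.7
time_s: 20.47
ee_pos: [507.8, -291.0, 219.7]
ee_rot: [-90.0, 0.1, 168.3]
force: [0.9, -0.4, 0.9]
gripper_width: 54.7
time_s: 21.3
ee_pos: [487.3, -392.3, 218.7]
ee_rot: [-90.0, 0.0, 168.4]
force: [0.9, 0.5, 0.2]
gripper_width: 55.0
```

View pics/top3.png

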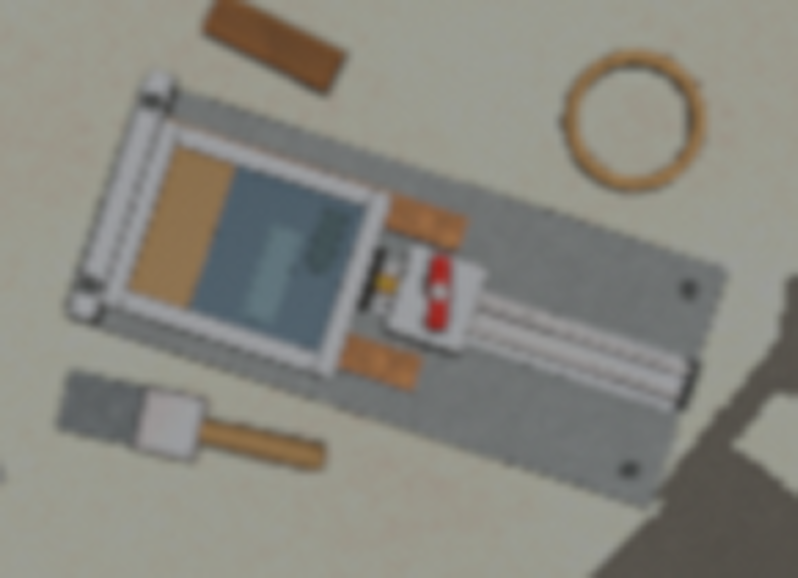

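View pics/side3.png

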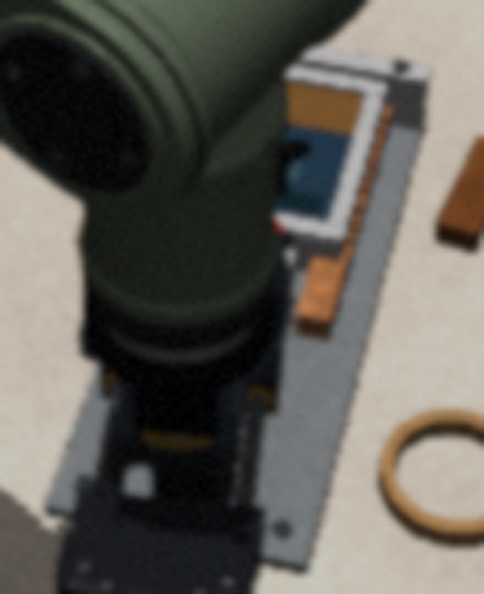

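```bash
python3 - <<'E'
from h import *
p=np.load("jig.npy")
a=cv2.imread("pics/top0.png");b=cv2.imread("pics/top3f.png")
ga,gb=[cv2.cvtColor(i,cv2.COLOR_BGR2GRAY).astype(np.float32) for i in(a,b)]
red=lambda i:np.clip(i[:,:,2].astype(float)-np.maximum(i[:,:,1],i[:,:,0])-25,0,None)
from scipy.interpolate import interp1d
for nm,g,im,kx in(("before",ga,a,-100),("after",gb,b,-34)):
    w=red(im);c=proj("top",jig2w(p,(kx,0,98)))[0];v,u=np.mgrid[:400,:640];w=w*(np.hypot(u-c[0],v-c[1])<14)
    m=np.array([(u*w).sum(),(v*w).sum()])/w.sum();r=ray("top",m,98)[:2]-p[:2];k=np.cos(p[2])*r[0]+np.sin(p[2])*r[1];print(nm,"knob x",k)
    xs=np.arange(k+20,k+76,1.)
    for y in(-14,-10,10,14):
        q=proj("top",jig2w(p,[(x,y,50) for x in xs])).astype(np.float32)
        pr=cv2.remap(g,q[:,0].reshape(1,-1),q[:,1].reshape(1,-1),cv2.INTER_CUBIC)[0];i=pr[8:50].argmin()+8
        print(y,"min at k+",20+i,pr[::2].round().astype(int))
for n,i in(("b",a),("a",b)):
    c=proj("top",jig2w(p,(-60 if n=="b" else 5,0,50)))[0].astype(int);t=i[c[1]-20:c[1]+20,c[0]-25:c[0]+25]
    globals()[n+"i"]=cv2.resize(t,None,fx=14,fy=7 if 0 else 14,interpolation=cv2.INTER_NEAREST)
cv2.imwrite("pics/cmp.png",cv2.resize(np.vstack([bi,ai]),(420,600) if 0 else (375,600),interpolation=cv2.INTER_AREA))
E
```

```text
before knob x -99.76779861302614
-14 min at k+ 51 [139 123 105  95 101 112 122 125 127 128 129 126 115  95  68  50  50  68
  92 114 124 130 130 128 128 129 131 131]
-10 min at k+ 51 [138 126 111 106 112 124 131 131 132 133 135 130 120  96  72  53  57  77
 107 124 137 140 140 137 135 136 139 140]
10 min at k+ 51 [142 127 109  98 100 110 121 125 126 126 126 121 110  88  65  47  45  63
  91 114 124 126 127 129 131 130 127 125]
14 min at k+ 52 [139 125 104  90  94 108 118 125 130 134 132 126 115  97  76  53  46  57
  84 108 126 130 128 127 131 134 133 129]
after knob x -29.613970866055862
-14 min at k+ 39 [129 120 120 126 131 130 122 100  77  60  66  92 125 144 156 154 143 125
 106  92  89  86  84  80  78  78  78  79]
-10 min at k+ 38 [124 114 119 129 137 137 123 103  75  60  70  99 125 146 155 152 143 124
 108  94  89  85  80  77  76  77  78  79]
10 min at k+ 38 [135 121 116 121 130 131 120  97  73  57  66  94 127 144 155 153 144 125
 107  94  91  90  92  93  93  93  92  92]
14 min at k+ 39 [134 123 120 126 133 133 122 103  75  58  62  89 118 143 152 154 147 132
 113 100  92  92  92  93  93  93  93  93]
```

View pics/cmp.png

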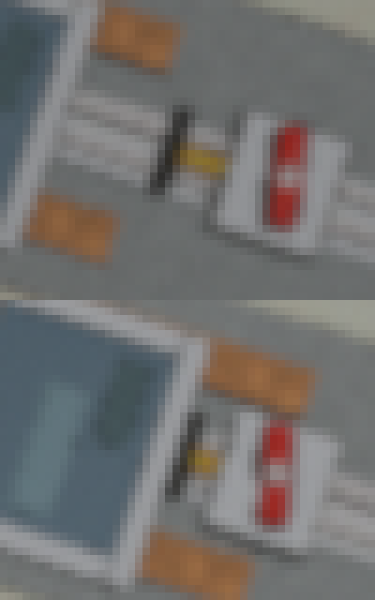

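```bash
python3 -m handwheel '[[0.6,[25,0,0],[0,0,0]],[0.6,[35,0,0],[0,0,0]],[0.6,[36,0,0],[0,0,0]],[0.6,[36,0,0],[0,0,0]],[0.6,[36,0,0],[0,0,0]],[0.6,[30,0,0],[0,0,0]],[0.6,[10,0,0],[0,0,0]],[0.6,[0,0,0],[0,0,0]],[0.6,[0,0,0],[0,0,0]],[0.6,[0,0,0],[0,0,0]]]'
python3 -c "
from h import *
for n in('top','side'):
    f=cv2.cvtColor(env.grab_frame(n),cv2.COLOR_RGB2BGR);ox,oy,k=OFF[n]
    cv2.imwrite(f'pics/{n}4f.png',f)
    cv2.imwrite(f'pics/{n}4.png',cv2.resize(f[oy:oy+105,ox:ox+145] if n=='top' else f[oy:oy+135,ox:ox+110],None,fx=k,fy=k,interpolation=cv2.INTER_CUBIC))
"
python3 - <<'E'
from h import *
p=np.load("jig.npy");a=p[2]
A=cv2.imread("pics/top0.png");B=cv2.imread("pics/top4f.png")
# rectify at height z: 0.25... jig-plane sampling
def rect(im,cam,z,x0,x1,y0=-30,y1=30,st=.5):
    X,Y=np.meshgrid(np.arange(x0,x1,st),np.arange(y0,y1,st));P=np.c_[X.ravel(),Y.ravel(),np.full(X.size,z)]
    q=proj(cam,jig2w(p,P)).astype(np.float32);return cv2.remap(im,q[:,0].reshape(X.shape),q[:,1].reshape(X.shape),cv2.INTER_CUBIC)
for z in(60,98):
    T=rect(A,"top",z,-118,-83,-26,26);S=rect(B,"top",z,-70,0,-30,30)
    r=cv2.matchTemplate(S,T,cv2.TM_CCOEFF_NORMED);_,m,_,l=cv2.minMaxLoc(r);print(z,m,"dx",-70+l[0]*.5+118,"dy",-30+l[1]*.5+26)
for nm,im,x0,x1 in(("before",A,-100,-20),("after",B,-35,45)):
    R=rect(im,"top",50,x0,x1);cv2.imwrite(f"pics/r_{nm}.png",cv2.resize(R,None,fx=4,fy=4,interpolation=cv2.INTER_CUBIC))
E
```

```text
time_s: 22.23
ee_pos: [284.7, -351.9, 218.6]
ee_rot: [-90.0, 0.1, 168.4]
force: [0.4, -0.0, -0.3]
gripper_width: 54.6
60 0.9414159655570984 dx 68.5 dy -1.0
98 0.93563312292099 dx 67.0 dy -0.5
```

View pics/side4.png

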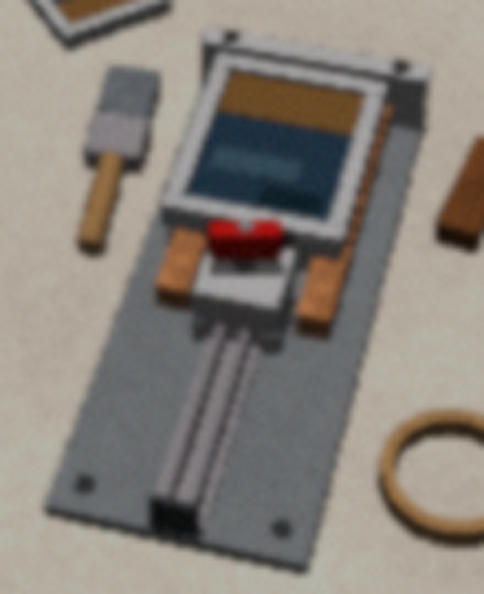

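View pics/r_before.png

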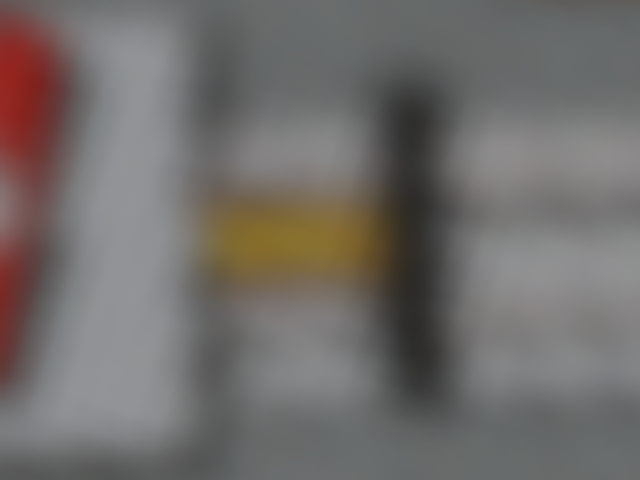

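View pics/r_after.png

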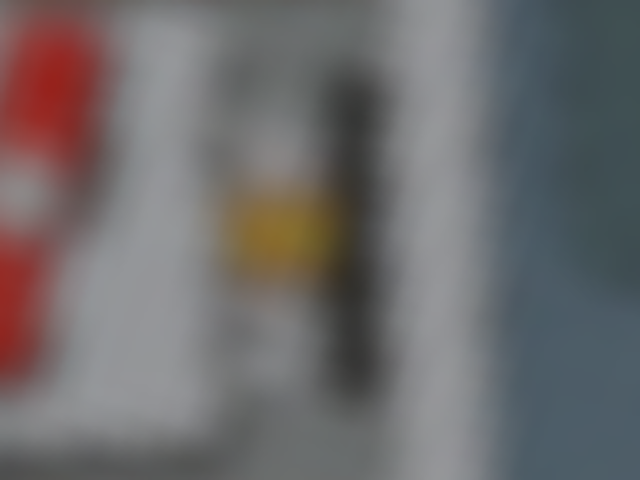

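Side crop: the knob bar lies across the rail at (245,240), and the panel is square at the fence. Comparing pad with carriage, the compression may be nearer 9–10 mm than 7. I'll refine that offline.

```bash
cat > pad.py <<'E'
from h import *
import sys
from scipy.special import erf
p=np.load("jig.npy")
def prof(f,x0,x1,z):
    im=cv2.cvtColor(cv2.imread(f),cv2.COLOR_BGR2GRAY).astype(np.float32);xs=np.arange(x0,x1,.5);o=0
    ys=[y for y in np.arange(8,17.1,1)];ys=ys+[-y for y in ys]
    for y in ys:
        q=proj("top",jig2w(p,[(x,y,z) for x in xs])).astype(np.float32);o=o+cv2.remap(im,q[:,0].reshape(1,-1),q[:,1].reshape(1,-1),cv2.INTER_LINEAR)[0]
    return xs,o/len(ys)
S=lambda x,c,s:.5*(1+erf((x-c)/s/1.414))
def fit(f,kx,name,d0,T=None):
    xs,v=prof(f,kx+12,kx+(62 if "0" in f else 52),51)
    # carriage bright | dark groove width w | rail | pad dark | right
    def m(q):
        ce,w,pf,t,s,L0,L1,L2,L3,L4=q
        if T: t=T
        return L0+(L1-L0)*S(xs,ce,s)+(L2-L1)*S(xs,ce+w,s)+(L3-L2)*S(xs,pf-t,s)+(L4-L3)*S(xs,pf,s)
    r=least_squares(lambda q:m(q)-v,[kx+25,4,kx+55-d0,7,2.5,145,90,130,40,135],bounds=([kx+15,.5,kx+35,4,1,100,20,80,10,90],[kx+35,9,kx+62,10,4,200,140,180,60,200]))
    print(name,"carr edge %.1f groove %.1f face %.1f thick %.1f s %.1f"%tuple(r.x[:5]),"gap",round(r.x[2]-r.x[0],2),"rms",np.sqrt(np.mean(r.fun**2)).round(2),r.x[5:].round())
    return r.x[2]-r.x[0]
if __name__=="__main__":
    for T in(None,6,7,8):
        a=fit("pics/top0.png",-100.,"before",0,T);b=fit(sys.argv[1],float(sys.argv[2]),"after",9,T);print("  compression",round(a-b,2))
E
python3 pad.py pics/top4f.png -33
```

```text
before carr edge -75.9 groove 4.5 face -44.3 thick 8.5 s 3.0 gap 31.6 rms 1.14 [144.  67. 126.  40. 129.]
after carr edge -7.7 groove 1.1 face 13.1 thick 8.1 s 2.6 gap 20.81 rms 2.65 [142.  20. 125.  53. 145.]
  compression 10.79
before carr edge -75.1 groove 2.7 face -45.7 thick 4.0 s 3.4 gap 29.47 rms 1.58 [145.  20. 126.  10. 126.]
after carr edge -7.3 groove 1.4 face 12.1 thick 4.0 s 3.3 gap 19.41 rms 2.86 [143.  20. 128.  19. 147.]
  compression 10.07
before carr edge -75.1 groove 2.7 face -45.1 thick 10.0 s 3.4 gap 30.02 rms 1.25 [145.  20. 126.  21. 129.]
after carr edge -7.5 groove 1.2 face 12.5 thick 10.0 s 3.0 gap 20.07 rms 2.74 [143.  20. 126.  38. 146.]
  compression 9.94
before carr edge -75.2 groove 2.9 face -44.5 thick 10.0 s 3.2 gap 30.63 rms 1.14 [144.  29. 126.  34. 129.]
after carr edge -7.7 groove 1.1 face 13.0 thick 10.0 s 2.7 gap 20.72 rms 2.65 [142.  20. 125.  51. 145.]
  compression 9.9
```

Images say about 10 mm and force about 7.7 mm, so it is probably too deep. I'll regrip, free the knob, back off about 2 mm and lock again.

```bash
python3 -m handwheel '[[0.5,[-10,3,-16],[0,0,0]],[0.5,[-21,7,-32],[0,0,0]],[0.5,[-21,7,-32],[0,0,0]],[0.5,[-21,7,-32],[0,0,0]],[0.5,[-21,7,-32],[0,0,0]],[0.5,[-21,7,-32],[0,0,0]],[0.5,[-21,7,-32],[0,0,0]],[0.5,[-21,7,-32],[0,0,0]],[0.5,[-21,7,-32],[0,0,0]],[0.5,[-20,7,-32],[0,0,0]]]'; python3 -c "
from h import *
plan((552.2,-78.8,74),-101.6,6)"
```

```text
time_s: 23.17
ee_pos: [540.9, -91.2, 151.6]
ee_rot: [-90.0, -0.0, 168.4]
force: [0.8, -0.6, 0.7]
gripper_width: 45.6
[np.float64(-1.4), np.float64(12.9), np.float64(-2.4)] [0, np.float64(0.0), 0]
[np.float64(-1.4), np.float64(12.9), np.float64(-2.4)] [0, np.float64(0.0), 0]
[np.float64(-1.4), np.float64(12.9), np.float64(-2.4)] [0, np.float64(0.0), 0]
[np.float64(-1.4), np.float64(12.9), np.float64(-2.4)] [0, np.float64(0.0), 0]
[np.float64(-1.4), np.float64(12.9), np.float64(-2.4)] [0, np.float64(0.0), 0]
[np.float64(-1.4), np.float64(12.9), np.float64(-2.4)] [0, np.float64(0.0), 0]
```

```bash
python3 -m handwheel '[[0.5,[-4,6,-7],[0,0,0]],[0.5,[-4.4,10,-7.4],[0,0,0]],[0.5,[0,13,0],[0,0,0]],[0.5,[0,13,0],[0,0,0]],[0.5,[0,13,0],[0,0,0]],[0.5,[0,13,0],[0,0,0]],[0.5,[0,9,0],[0,0,0]],[0.4,[0,0,0],[0,0,0]],[0.32,[0,0,0],[0,0,0]],[0.26,[0,0,0],[0,0,0]]]' 4;  python3 -m handwheel '[[0.24,[0,0,0],[0,0,0]],[0.22,[0,0,0],[0,0,0]],[0.2,[0,0,0],[0,0,0]],[0.17,[0,0,0],[0,0,0]],[0.12,[0,0,0],[0,0,0]],[0.12,[0,0,0],[0,0,0]],[0.12,[0,0,0],[0,0,0]],[0.12,[0,0,0],[0,0,0]],[0.1,[0,0,0],[0,0,0]],[0.1,[0,0,0],[0,0,0]]]'; python3 ft.py
```

```text
time_s: 24.0
ee_pos: [550.2, -81.4, 75.9]
ee_rot: [-90.0, 0.1, 168.3]
force: [0.3, 0.4, 1.3]
gripper_width: 28.3
time_s: 24.83
ee_pos: [550.9, -78.9, 76.2]
ee_rot: [-90.2, 0.1, 168.3]
force: [1.7, 7.8, -0.7]
gripper_width: 17.9
jig x -34.83 y 0.33 F along 7.84 across 0.82 [ 1.78  7.68 -0.07]
```

```bash
python3 -m handwheel '[[0.1,[0,0,-0.8],[0,0,0]],[0.1,[0,0,-0.8],[0,0,0]],[0.1,[0,0,-0.8],[0,0,0]],[0.1,[0,0,-0.4],[0,0,0]],[0.1,[0,0,0],[0,0,0]],[0.1,[0,0,0],[0,0,0]],[0.1,[0,0,0],[0,0,0]],[0.1,[0,0,0],[0,0,0]],[0.1,[0,0,0],[0,0,0]],[0.1,[0,0,0],[0,0,0]]]' 15; python3 ft.py
```

```text
time_s: 25.97
ee_pos: [550.7, -80.2, 76.2]
ee_rot: [-89.8, 0.1, 168.4]
force: [-1.3, -6.7, 3.1]
gripper_width: 13.6
jig x -36.14 y 0.10 F along -5.54 across -1.52 [-0.37 -5.73  2.78]
```

```bash
python3 -m handwheel '[[0.1,[0,0,0],[0,0,0]],[0.1,[0,0,0],[0,-5,0]],[0.1,[0,0,0],[0,-7,0]],[0.1,[0,0,0],[0,-7,0]],[0.1,[0,0,0],[0,-7,0]],[0.1,[0,0,0],[0,-7,0]],[0.1,[0,0,0],[0,-7,0]],[0.1,[0,0,0],[0,-7,0]],[0.1,[0,0,0],[0,-7,0]],[0.1,[0,0,0],[0,-7,0]]]' 35; python3 -m handwheel '[[0.1,[0,0,0],[0,-7,0]],[0.1,[0,0,0],[0,-6,0]],[0.1,[0,0,0],[0,0,0]],[0.1,[0,0,0],[0,0,0]],[0.1,[0,0,0],[0,0,0]],[0.1,[0,0,0],[0,0,0]],[0.1,[0,0,0],[0,0,0]],[0.1,[0,0,0],[0,0,0]],[0.1,[0,0,0],[0,0,0]],[0.1,[0,0,0],[0,0,0]]]'; python3 ft.py
```

```text
time_s: 27.1
ee_pos: [550.8, -80.3, 76.2]
ee_rot: [-89.8, -0.1, -130.3]
force: [-1.2, -7.2, 2.6]
gripper_width: 13.6
time_s: 27.93
ee_pos: [550.9, -80.4, 76.2]
ee_rot: [-89.8, -0.1, -117.6]
force: [-0.4, -5.5, 2.1]
gripper_width: 13.5
jig x -36.22 y -0.08 F along -6.17 across -1.97 [-0.15 -6.47  1.96]
```

```bash
python3 -m handwheel '[[0.1,[0.4,0,0.1],[0,0,0]],[0.1,[0.4,0,0.1],[0,0,0]],[0.1,[0.4,0,0.1],[0,0,0]],[0.1,[0.4,0,0],[0,0,0]],[0.1,[0.4,0,0],[0,0,0]],[0.1,[0,0,0],[0,0,0]],[0.1,[0,0,0],[0,0,0]],[0.1,[0,0,0],[0,0,0]],[0.1,[0,0,0],[0,0,0]],[0.1,[0,0,0],[0,0,0]]]'; python3 ft.py
```

```text
time_s: 29.07
ee_pos: [550.7, -80.7, 76.2]
ee_rot: [-89.8, 0.0, -117.7]
force: [1.3, -3.9, 5.5]
gripper_width: 13.6
jig x -36.59 y -0.07 F along -4.40 across -2.39 [ 0.83 -4.94  5.4 ]
```

```bash
python3 -m handwheel '[[0.1,[0.4,0,0.1],[0,0,0]],[0.1,[0.4,0,0.1],[0,0,0]],[0.1,[0.4,0,0.1],[0,0,0]],[0.1,[0.4,0,0],[0,0,0]],[0.1,[0.4,0,0],[0,0,0]],[0.1,[0,0,0],[0,0,0]],[0.1,[0,0,0],[0,0,0]],[0.1,[0,0,0],[0,0,0]],[0.1,[0,0,0],[0,0,0]],[0.1,[0,0,0],[0,0,0]]]'; python3 ft.py
```

```text
time_s: 30.2
ee_pos: [550.1, -82.2, 76.2]
ee_rot: [-89.9, 0.1, -117.7]
force: [1.9, -3.3, 5.4]
gripper_width: 13.5
jig x -38.19 y -0.04 F along -2.81 across -2.64 [ 1.58 -3.52  5.24]
```

```bash

python3 -m handwheel '[[0.1,[0,0,0],[0,6,0]],[0.1,[0,0,0],[0,7,0]],[0.1,[0,0,0],[0,7,0]],[0.1,[0,0,0],[0,7,0]],[0.1,[0,0,0],[0,7,0]],[0.1,[0,0,0],[0,7,0]],[0.1,[0,0,0],[0,7,0]],[0.1,[0,0,0],[0,7,0]],[0.1,[0,0,0],[0,7,0]],[0.1,[0,0,0],[0,7,0]]]';python3 -m handwheel '[[0.1,[0,0,0],[0,5,0]],[0.1,[0,0,0],[0,0,0]],[0.1,[0,0,0],[0,0,0]],[0.1,[0,0,0],[0,0,0]],[0.1,[0,0,0],[0,0,0]],[0.2,[0,0,0],[0,0,0]],[0.3,[0,0,0],[0,0,0]],[0.45,[0,0,0],[0,0,0]],[0.55,[0,0,0],[0,0,0]],[0.6,[0,-3,0],[0,0,0]]]'; python3 -m handwheel '[[0.6,[0,-10,0],[0,0,0]],[0.6,[0,-18,0],[0,0,0]],[0.6,[0,-25,0],[0,0,0]],[0.6,[0,-25,0],[0,0,0]],[0.6,[0,-20,20],[0,0,0]],[0.6,[12,-10,30],[0,0,0]],[0.6,[20,0,32],[0,0,0]],[0.6,[20,0,32],[0,0,0]],[0.6,[20,0,32],[0,0,0]],[0.6,[20,0,32],[0,0,0]]]'
python3 -m handwheel '[[0.6,[22,0,32],[0,0,0]],[0.6,[22,0,32],[0,0,0]],[0.6,[22,0,32],[0,0,0]],[0.6,[22,0,20],[0,0,0]],[0.6,[22,0,10],[0,0,0]],[0.6,[10,0,0],[0,0,0]],[0.6,[0,0,0],[0,0,0]],[0.6,[0,0,0],[0,0,0]],[0.6,[0,0,0],[0,0,0]],[0.6,[0,0,0],[0,0,0]]]'
python3 -c "
from h import *
for n in('top','side'):
    f=cv2.cvtColor(env.grab_frame(n),cv2.COLOR_RGB2BGR);ox,oy,k=OFF[n]
    cv2.imwrite(f'pics/{n}5f.png',f)
    cv2.imwrite(f'pics/{n}5.png',cv2.resize(f[oy:oy+105,ox:ox+145] if n=='top' else f[oy:oy+135,ox:ox+110],None,fx=k,fy=k,interpolation=cv2.INTER_CUBIC))
"; python3 pad.py pics/top5f.png -35;python3 panel.py|cut -c1-100
```

```text
time_s: 31.33
ee_pos: [549.5, -83.6, 76.2]
ee_rot: [-89.8, 0.1, 173.1]
force: [-0.5, -9.3, 6.8]
gripper_width: 13.6
time_s: 32.17
ee_pos: [548.1, -81.4, 77.5]
ee_rot: [-90.0, -0.2, 168.3]
force: [0.4, -0.4, 0.0]
gripper_width: 42.0
time_s: 33.0
ee_pos: [421.8, -238.6, 187.4]
ee_rot: [-90.0, 0.1, 168.4]
force: [-0.2, -0.5, 0.6]
gripper_width: 54.9
time_s: 33.83
ee_pos: [281.2, -336.7, 186.6]
ee_rot: [-90.0, 0.0, 168.4]
force: [1.6, -0.2, 0.6]
gripper_width: 54.7
before carr edge -75.9 groove 4.5 face -44.3 thick 8.5 s 3.0 gap 31.6 rms 1.14 [144.  67. 126.  40. 129.]
after carr edge -14.4 groove 1.6 face 12.7 thick 7.5 s 3.1 gap 27.15 rms 0.43 [150.  20. 128.  38. 148.]
  compression 4.45
before carr edge -75.1 groove 2.7 face -45.7 thick 4.0 s 3.4 gap 29.47 rms 1.58 [145.  20. 126.  10. 126.]
after carr edge -14.5 groove 1.8 face 12.0 thick 10.0 s 3.4 gap 26.47 rms 0.67 [151.  20. 128.  12. 148.]
  compression 3.0
before carr edge -75.1 groove 2.7 face -45.1 thick 10.0 s 3.4 gap 30.02 rms 1.25 [145.  20. 126.  21. 129.]
after carr edge -14.5 groove 1.7 face 12.4 thick 4.0 s 3.2 gap 26
[... 555 characters left out ...]
ite->dark at 161.0 dark->white 167.0 [112 111 111 112 111 111 110 108 109 126 142 149 139 130 
-12 white->dark at 161.0 dark->white 168.0 [112 113 112 112 112 112 111 109 108 124 142 148 134 123 
0 white->dark at 160.5 dark->white 167.5 [112 112 112 112 112 112 112 109 111 127 144 148 133 123 13
12 white->dark at 160.5 dark->white 167.5 [113 113 113 112 113 112 112 110 112 125 143 147 134 125 1
25 white->dark at 160.5 dark->white 167.5 [113 113 113 113 113 113 113 111 112 124 141 146 136 128 1
36 white->dark at 161.0 dark->white 167.5 [114 114 114 114 112 113 113 112 112 124 142 147 137 129 1
50 white->dark at 162.0 dark->white 167.0 [117 118 117 115 117 119 118 115 114 123 140 148 140 124 1
```

View pics/top5.png

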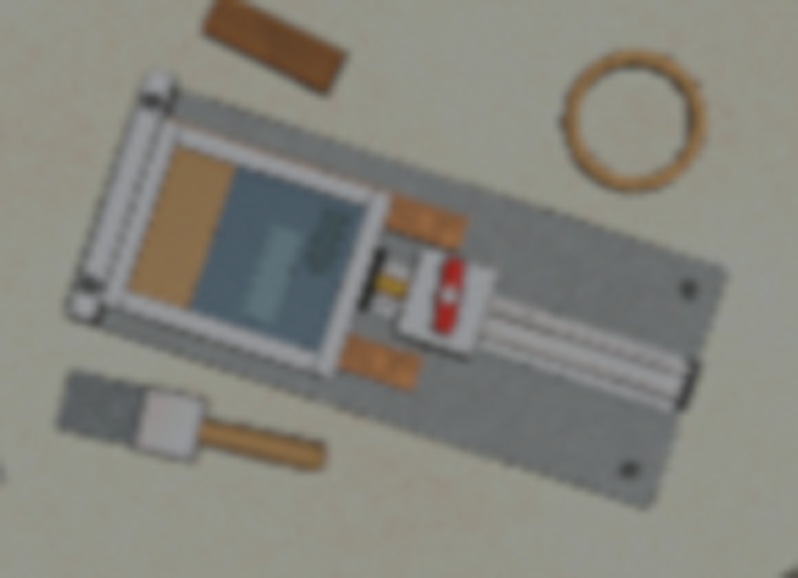

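View pics/side5f.png

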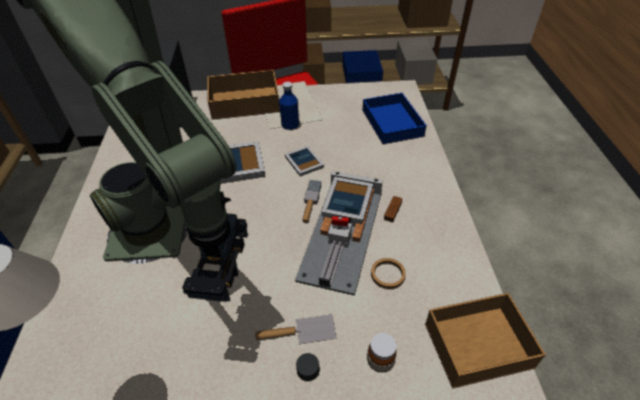

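Image now reads about 4.4 mm of compression (arm displacement agrees), a bit shallow. Time is 34 s and a compact correction takes about 5–6 s, so I'll do one.

```bash
python3 -m handwheel '[[0.5,[-21.2,7,-30.2],[0,0,0]],[0.4,[-21.2,7,-30.2],[0,0,0]],[0.4,[-21.2,7,-30.2],[0,0,0]],[0.4,[-21.2,7,-30.2],[0,0,0]],[0.4,[-21.2,7,-30.2],[0,0,0]],[0.4,[-21.2,7,-30.2],[0,0,0]],[0.4,[-21.2,7,-30.2],[0,0,0]],[0.4,[-21.2,7,-30.2],[0,0,0]],[0.4,[-21.2,7,-30.2],[0,0,0]],[0.4,[-21.2,7,-30.2],[0,0,0]]]' 5; python3 -c "
from h import *
plan((549.3,-83.8,75),-101.6,4)"
```

```text
time_s: 34.82
ee_pos: [550.1, -82.0, 115.9]
ee_rot: [-90.0, -0.0, 168.4]
force: [0.3, -0.6, 0.9]
gripper_width: 36.8
[np.float64(0.1), np.float64(10.2), np.float64(0.5)] [0, np.float64(0.0), 0]
[np.float64(0.1), np.float64(10.2), np.float64(0.5)] [0, np.float64(0.0), 0]
[np.float64(0.1), np.float64(10.2), np.float64(0.5)] [0, np.float64(0.0), 0]
[np.float64(0.1), np.float64(10.2), np.float64(0.5)] [0, np.float64(0.0), 0]
```

```bash
python3 -m handwheel '[[0.4,[0,10,0.6],[0,0,0]],[0.4,[0,12,0.6],[0,0,0]],[0.35,[0,12,0.6],[0,0,0]],[0.3,[0,7,0],[0,0,0]],[0.24,[0,0,0],[0,0,0]],[0.2,[0,0,0],[0,0,0]],[0.16,[0,0,0],[0,0,0]],[0.12,[0,0,0],[0,0,0]],[0.1,[0,0,0],[0,0,0]],[0.1,[0,0,0],[0,0,0]]]' 12; python3 -c "
from h import *
p=np.load('jig.npy');s=env.state();a=p[2];d=s['ee_pos'][:2]-p[:2];print(np.cos(a)*d[0]+np.sin(a)*d[1],s['force'],s['gripper_width'])"
```

```text
time_s: 35.65
ee_pos: [548.7, -84.8, 75.9]
ee_rot: [-90.1, 0.1, 168.3]
force: [0.6, 2.9, -1.7]
gripper_width: 13.8
-41.099659889284766 [ 0.57927976  2.94496929 -1.72639267] 13.849498965995116
```

```bash
python3 -m handwheel '[[0.1,[0,0,0],[0,-5,0]],[0.1,[0,0,0],[0,-7,0]],[0.1,[0,0,0],[0,-7,0]],[0.1,[0,0,0],[0,-7,0]],[0.1,[0,0,0],[0,-7,0]],[0.1,[0,0,0],[0,-7,0]],[0.1,[0,0,0],[0,-7,0]],[0.1,[0,0,0],[0,-7,0]],[0.1,[0,0,0],[0,-7,0]],[0.1,[0,0,0],[0,-7,0]]]' 35; python3 -c "
from h import *
p=np.load('jig.npy');s=env.state();a=p[2];d=s['ee_pos'][:2]-p[:2];print(np.cos(a)*d[0]+np.sin(a)*d[1],s['force'],s['gripper_width'])
th=np.radians(71-s['ee_rot'][2]);print('per mm fwd', np.cos(th),np.sin(th)*-1, 'z comp',np.cos(np.radians(71-s['ee_rot'][2]-90)))"
```

```text
time_s: 36.48
ee_pos: [548.6, -86.5, 75.9]
ee_rot: [-89.9, -0.0, -123.3]
force: [0.5, -0.1, -2.8]
gripper_width: 13.7
-42.76569415095424 [ 0.54769628 -0.14290212 -2.8114963 ] 13.692545294627369
per mm fwd -0.9688393354787389 0.2476900119688228 z comp -0.24769001196882284
```

```bash
python3 -m handwheel '[[0.1,[-0.8,0,-0.2],[0,0,0]],[0.1,[-1,0,-0.26],[0,0,0]],[0.1,[-1,0,-0.26],[0,0,0]],[0.1,[-1,0,-0.26],[0,0,0]],[0.1,[-1,0,-0.26],[0,0,0]],[0.1,[-0.7,0,-0.2],[0,0,0]],[0.1,[-0.5,0,-0.1],[0,0,0]],[0.1,[0,0,0],[0,0,0]],[0.1,[0,0,0],[0,0,0]],[0.1,[0,0,0],[0,0,0]]]' 35; python3 ft.py
```

```text
time_s: 37.32
ee_pos: [550.6, -80.8, 75.9]
ee_rot: [-89.9, -0.0, -123.7]
force: [-1.6, -5.5, 1.0]
gripper_width: 13.9
jig x -36.72 y -0.02 F along -5.37 across -1.13 [-0.68 -5.44  1.14]
```

```bash
python3 -m handwheel '[[0.1,[0.5,0,0.1],[0,7,0]],[0.1,[0.3,0,0.1],[0,7,0]],[0.1,[0,0,0],[0,7,0]],[0.1,[0,0,0],[0,7,0]],[0.1,[0,0,0],[0,7,0]],[0.1,[0,0,0],[0,7,0]],[0.1,[0,0,0],[0,7,0]],[0.1,[0,0,0],[0,7,0]],[0.1,[0,0,0],[0,7,0]],[0.1,[0,0,0],[0,7,0]]]' 35; python3 -m handwheel '[[0.1,[0,0,0],[0,0,0]],[0.1,[0,0,0],[0,0,0]],[0.2,[0,0,0],[0,0,0]],[0.3,[0,0,0],[0,0,0]],[0.45,[0,0,0],[0,0,0]],[0.5,[0,0,0],[0,0,0]],[0.5,[0,-3,0],[0,0,0]],[0.5,[0,-12,0],[0,0,0]],[0.5,[0,-20,0],[0,0,0]],[0.5,[0,-25,0],[0,0,0]]]';python3 -m handwheel '[[0.5,[0,-20,20],[0,0,0]],[0.5,[12,-10,30],[0,0,0]],[0.5,[20,0,32],[0,0,0]],[0.5,[20,0,32],[0,0,0]],[0.5,[20,0,32],[0,0,0]],[0.5,[20,0,32],[0,0,0]],[0.5,[22,0,32],[0,0,0]],[0.5,[22,0,25],[0,0,0]],[0.5,[10,0,10],[0,0,0]],[0.5,[0,0,0],[0,0,0]]]'
python3 -c "
from h import *
for n in('top','side'):
    f=cv2.cvtColor(env.grab_frame(n),cv2.COLOR_RGB2BGR);ox,oy,k=OFF[n]
    cv2.imwrite(f'pics/{n}6f.png',f)
    cv2.imwrite(f'pics/{n}6.png',cv2.resize(f[oy:oy+105,ox:ox+145] if n=='top' else f[oy:oy+135,ox:ox+110],None,fx=k,fy=k,interpolation=cv2.INTER_CUBIC))
"; python3 pad.py pics/top6f.png -37
```

```text
time_s: 38.45
ee_pos: [549.4, -83.0, 75.9]
ee_rot: [-89.7, -0.0, 166.1]
force: [-2.3, -10.9, 2.2]
gripper_width: 13.9
time_s: 39.28
ee_pos: [548.9, -80.3, 134.9]
ee_rot: [-90.0, -0.2, 166.3]
force: [0.6, -0.4, 0.3]
gripper_width: 45.5
time_s: 40.12
ee_pos: [347.9, -285.4, 165.7]
ee_rot: [-90.0, -0.0, 166.1]
force: [-0.1, 0.4, 0.3]
gripper_width: 45.4
before carr edge -75.9 groove 4.5 face -44.3 thick 8.5 s 3.0 gap 31.6 rms 1.14 [144.  67. 126.  40. 129.]
after carr edge -10.6 groove 1.3 face 12.8 thick 7.9 s 2.9 gap 23.47 rms 1.86 [147.  20. 127.  45. 146.]
  compression 8.13
before carr edge -75.1 groove 2.7 face -45.7 thick 4.0 s 3.4 gap 29.47 rms 1.58 [145.  20. 126.  10. 126.]
after carr edge -10.5 groove 1.4 face 11.8 thick 10.0 s 3.2 gap 22.31 rms 1.99 [147.  20. 127.  21. 139.]
  compression 7.16
before carr edge -75.1 groove 2.7 face -45.1 thick 10.0 s 3.4 gap 30.02 rms 1.25 [145.  20. 126.  21. 129.]
after carr edge -10.6 groove 1.3 face 12.3 thick 4.0 s 3.0 gap 22.92 rms 1.9 [147.  20. 127.  36. 141.]
  compression 7.1
before carr edge -75.2 groove 2.9 face -44.5 thick 10.0 s 3.2 gap 30.63 rms 1.14 [144.  29. 126.  34. 129.]
after carr edge -10.6 groove 1.3 face 12.9 thick 4.0 s 2.8 gap 23.55 rms 1.86 [147.  20. 127.  46. 147.]
  compression 7.08
```

View pics/top6.png

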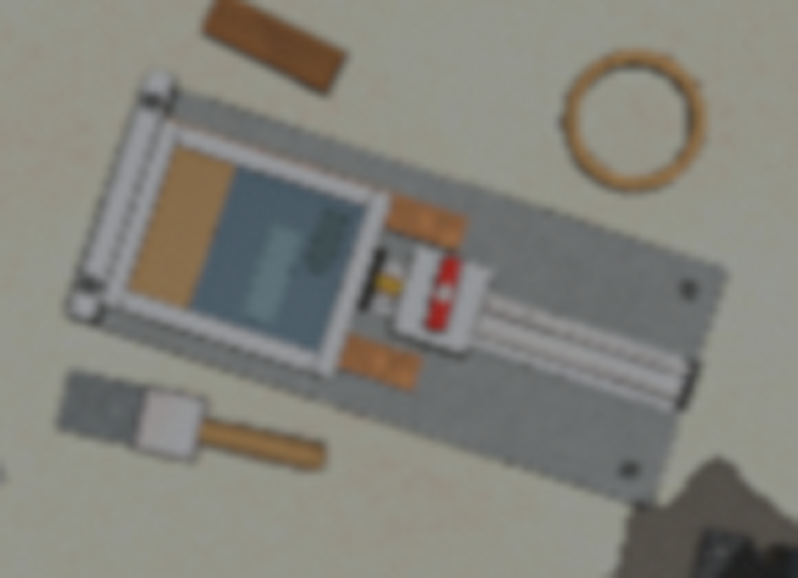

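View pics/side6f.png

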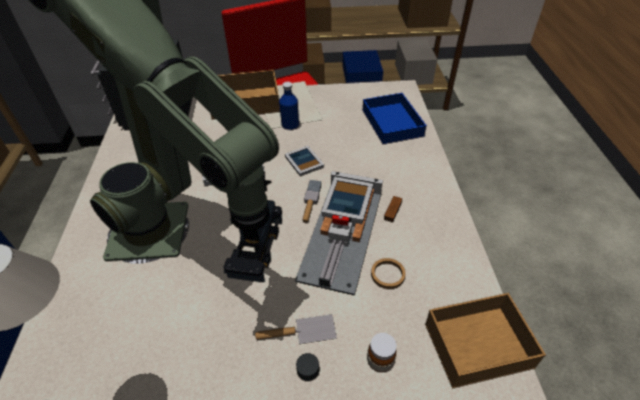

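```bash
python3 -c "
from workcell import env
env.job_done();print(env.state()['time_s'])"
```

```text
the job is handed in; nothing more can be done
the job is handed in; nothing more can be done
```

The middle-sized panel is clamped home against the fence, the knob is locked again, and the gripper let go and withdrew. I handed the job in at about 40.2 s.

- **Panel:** the last top picture shows its far edge flush and parallel to the fence along its whole width.
- **Knob:** the bar lies across the rail. The gripper's last angle puts it at about 1.45–1.5 rad, so it should be fully locked.
- **Pad:** my image fits give a compression of about 7–8 mm. The spring force before locking gave about 7 mm.
- **Other things:** the neighbouring objects look unmoved in the last top and side views.

**Re-locking:** it took three lockings to get the pad depth right. The first left the pad pressed in about 10 mm by image, though the force suggested about 7.7 mm. The second left it at about 4 mm, so I freed the knob once more, moved the carriage and locked again.

**Disagreements:**
- Arm and image positions of the carriage differed by 1–3 mm between grips.
- When I gripped the locked knob again for the second locking, the off-centre fingers pushed on it with about 8 N along the rail. The carriage may have shifted slightly while locked. The third locking reset its position.
- The wrist force reached about 11 N while locking the last time.

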